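# Dial the tool case's code and draw its bolt

### The job

Unlock the equipment case: roll the three code wheels on its lid, one at a time, until they read 3-5-2 from left to right as seen from the robot, each number square at the top, then slide the bolt by its thumb tab fully open to the left. Press gently, leave the code standing, and leave the loose things around it where they are.

Things in the scene. Friction and masses are not known exactly. Their poses are not given: they have to be found in the camera images.
- case: Grey case fixed flat on the bench: 260 (x) x 400 (y) x 104 mm tall. Origin: centre of underside; x away from the robot (front to back), y left, z up. On its lid, centred at case x = -30, a steel lock body 72 mm in x, from y = -120 to 85, top 130 mm above the bench, carries three wheels and a bolt in a row along y. Delicate: robot contact over 25 N on case, wheels or bolt is damage.
- crown_left (a point): Nominal top of the left code wheel (the left one as seen from the robot (case +y side)): case x = -30, y = 55, z = 144 mm; axes as the case's. Axles are shimmed unevenly: the true top is up to 4 mm higher or lower, different for each wheel: find it by touch. Smooth black rubber cylinder, radius 20, width 16 mm, axle along case y; about 14 mm stand out of the lock body; rigid, not sprung. Wheels 40 mm apart centre to centre.
- dial_left (a joint): Turn of the left wheel, rad. White numerals 1 to 6 every 60 degrees; the one facing straight up, level with the black ticks, is read. Number n is square at (n-1)*1.0472. Rolling the top away from the robot (case +x) increases it; stops at -0.3 and 5.55. No clicks; stays where left. Friction 2.5 N at the rim: press down about 8 N to drag it round, less may slip.
- crown_middle (a point): Nominal top of the middle code wheel (the middle one): case x = -30, y = 15, z = 144 mm; axes as the case's. Axles are shimmed unevenly: the true top is up to 4 mm higher or lower, different for each wheel: find it by touch. Smooth black rubber cylinder, radius 20, width 16 mm, axle along case y; about 14 mm stand out of the lock body; rigid, not sprung. Wheels 40 mm apart centre to centre.
- dial_middle (a joint): Turn of the middle wheel, rad. White numerals 1 to 6 every 60 degrees; the one facing straight up, level with the black ticks, is read. Number n is square at (n-1)*1.0472. Rolling the top away from the robot (case +x) increases it; stops at -0.3 and 5.55. No clicks; stays where left. Friction 2.5 N at the rim: press down about 8 N to drag it round, less may slip.
- crown_right (a point): Nominal top of the right code wheel (the right one, nearest the bolt): case x = -30, y = -25, z = 144 mm; axes as the case's. Axles are shimmed unevenly: the true top is up to 4 mm higher or lower, different for each wheel: find it by touch. Smooth black rubber cylinder, radius 20, width 16 mm, axle along case y; about 14 mm stand out of the lock body; rigid, not sprung. Wheels 40 mm apart centre to centre.
- dial_right (a joint): Turn of the right wheel, rad. White numerals 1 to 6 every 60 degrees; the one facing straight up, level with the black ticks, is read. Number n is square at (n-1)*1.0472. Rolling the top away from the robot (case +x) increases it; stops at -0.3 and 5.55. No clicks; stays where left. Friction 2.5 N at the rim: press down about 8 N to drag it round, less may slip.
- bolt_tab (a point): Centre of the top of the bolt's upright steel tab, 26 (x) x 10 (y) mm, 161 mm above the bench, 31 above the lock body; moves with the bolt. An 8 mm rod (axis 6 mm above the lock body) runs from its foot to the right (case -y) through a guide plate to a keeper block (61 mm right of the closed tab), both reaching 144 mm above the bench. Above that the tab's right side is free to push.
- bolt (a joint): Slide of the bolt in m: 0 = locked (rod in the keeper), 0.016 = fully open against its stop, tab moved to the left (case +y, towards the wheels). Friction about 4 N. The wheels block it after about 2.5 mm unless all three show the code 3-5-2 to within about 10 degrees.
- socket_mid (a point): Bystander: centre of a loose steel socket (26 mm diameter, 32 mm tall) standing on the back left part of the lid.
- jar_mid (a point): Bystander: centre of a loose closed jar (60 mm diameter, 85 mm tall) on the bench to the right of the case.
- driver: Bystander: loose screwdriver, 200 mm long, lying on the bench to the left of the case.

How it is judged:
By the outcome, as a careful person would: the job done as asked, in the order asked, and still so for the second after the job is handed in, with the robot touching nothing.
It also fails if it takes over 72 s, if anything falls off the work surface, if the arm or the gripper's body presses on something with over 40 N, if the wrist force passes 120 N, or if a joint passes its speed limit or range.

### The arm

A 6-joint arm with a two-finger parallel gripper is mounted at the origin on the work surface. World frame = base frame: x ahead of the robot, y to its left, z up, the work surface at z = 0. Lengths are in m, angles in rad, forces in N, time in s.
With the tool pointing down it reaches from about 0.3 to 0.775 m from the base axis. Payload 14.6 kg.
Tool frame: the origin (TCP) lies at the very end of the fingers, on their centre line; the grasp point (between the pads) lies 19 mm behind it; z points along the fingers, y is the direction in which the jaws open and shut (so a half turn about z gives the same grasp; the last joint's range is limited). The gripper opens to 85 mm and grips with 20 to 120 N. Pads are 22 mm wide; open, the fingers measure 114 mm over their backs; the gripper's body (76 mm by 85 mm) begins 54 mm behind the grasp point. The pads swing forward as they close: fully open they stand 13 mm farther back than shut.
Start: joints at [1.141, 0.3, 1.521, -0, 1.321, -0.067], TCP at [0.195, 0.514, 0.204] pointing down, gripper open.
Joint ranges: [-3.03, 3.03], [-0.79, 2.21], [0.23, 2.52], [-1.04, 4.18], [0, 3.07], [-2.55, 2.55]. Speed limits (rad/s): [2.22, 2.22, 2.57, 3.14, 3.14, 3.14].

### API

Orientations are given as a rotation vector (axis times angle).
In Python, from workcell import env, imaging, job gives the robot as it stands.
- The arm moves only by the tool move_arm, never from a script. Its arguments are lists of equal length, an entry for each row: "rotation": the turn, a rotation vector about the tool's x, y, z in rad, a list of three; "delta_pos": the shift along the tool's x, y, z in mm, a list of three; "fingers": the finger opening in mm, from 0 to 85.4. In form: {"rotation": [[ax, ay, az], ...], "delta_pos": [[x, y, z], ...], "fingers": [fingers, ...]}. A call has 1 to 20 rows; each row shifts and turns the commanded pose from where the row before left it, along the tool's axes as they then stand; what a row does not reach is not made up. A row lasts 1/12 s, in which the tool goes at most 41.7 mm and 7.16 degrees, less where a joint would pass 70% of its speed; a pose out of reach is approached as far as the arm can. A call is refused whole if a number of a shift passes 41.7 or a number of a turn 0.125, either way. A call with a gripper value outside its range is refused whole. The fingers move at their own pace and stop on an object; "squeeze" is the grip in N (left out, the last holds). Time passes only in rows, so rows that do not move let the fingers close. It gives the time, the measured TCP pose, the force and the opening at its end, in the units of the state.
- env.get_obs(): the state, without advancing time (a new reading comes with each control period).
- imaging.grab_frame(name): name is "scene" or "top" or "wrist"; returns a dict with "color" (400x640x3 uint8, blue, green, red), "range_z" (400x640 float32, m along the optical axis (not along the pixel's ray), 0 where there is no reading), "vertical_fov" (degrees; the focal length in pixels is half the picture's height over the tangent of half this angle, whatever the lens; pixels are square), "cx", "cy" (the principal point, pixels), "rvec" (rotation vector, rad) and "tvec" (3), from world to camera coordinates, as OpenCV has them. Camera axes: x right, y down, z forward; pixel columns grow to the right and rows downward; lengths in m; the calibration is good to about 2 mm. The wrist camera is an equidistant fisheye: a pixel r from the principal point sees the ray r / f radians off the axis. A picture is of the moment at which its call begins.
- job.finish_job(): hands the job in, once; it reports no verdict.
The state is a dict: "clock": time; "qpos": joint angles; "qvel": joint speeds; "effort": joint torques, N m; "position": TCP position; "tcp_rot": TCP orientation; "ft_force": force on the tool from outside, world axes, zero at the start; "wrist_torque": the same for the moment, N m; "finger_gap": opening from 0.0 (shut) to 1.0 (fully open).
Only numpy, scipy, OpenCV 4.12 (cv2) and the standard library are available. Lean on these libraries where they do the work, as an engineer would, in place of code of your own. Each camera call takes 0.05 s, during which the arm holds its last target.

## Working session

There is one attempt and no reset: what is moved stays moved. The work goes in short steps, Python scripts to look and compute and a tool call to move; the robot and the scene stay as the last step left them, time stands still between calls to the robot, and variables do not carry over. Pictures are saved under pics/ and viewed, and the job is handed in when it is done.

Besides the shell and the picture viewer there is one more tool, called after "Emit:" as name(argument=value, ...) on one line, values as JSON. move_arm: Moves the arm, as the interface text tells. Its arguments: {"type":"object","properties":{"rotation":{"type":"array"},"delta_pos":{"type":"array"},"fingers":{"type":"array"},"squeeze":{"type":"number"}},"required":["rotation","delta_pos","fingers"]}

```bash
ls; mkdir -p pics
cat > h.py <<'E'
from workcell import env, imaging, job
import numpy as np, cv2
def grab(n,save=None):
    f=imaging.grab_frame(n)
    if save: cv2.imwrite('pics/'+save,f['color'])
    return f
def foc(f): return f['color'].shape[0]/2/np.tan(np.radians(f['vertical_fov'])/2)
def px2w(f,u,v,z=None,fish=False):
    F=foc(f);R=cv2.Rodrigues(np.array(f['rvec'],float))[0];t=np.array(f['tvec'],float).ravel()
    x=(u-f['cx'])/F;y=(v-f['cy'])/F
    if fish:
        r=np.hypot(x,y); s=np.tan(r)/r if r>1e-9 else 1; x*=s;y*=s
    d=np.array([x,y,1.]);c=-R.T@t
    if z is None:
        return R.T@(d*f['range_z'][int(round(v)),int(round(u))]-t)
    w=R.T@d
    return c+w*(z-c[2])/w[2]
def w2px(f,p,fish=False):
    F=foc(f);R=cv2.Rodrigues(np.array(f['rvec'],float))[0];t=np.array(f['tvec'],float).ravel()
    q=R@np.array(p)+t
    if fish:
        n=np.hypot(q[0],q[1]);a=np.arctan2(n,q[2]);return f['cx']+F*a*q[0]/n,f['cy']+F*a*q[1]/n
    return f['cx']+F*q[0]/q[2],f['cy']+F*q[1]/q[2]
E
python3 - <<'E'
from h import *
o=env.get_obs();print(o)
for n in('scene','top','wrist'):
    f=grab(n,n+'0.png');print(n,f['vertical_fov'],f['cx'],f['cy'],f['rvec'],f['tvec'])
    R=cv2.Rodrigues(np.array(f['rvec'],float))[0];print(-R.T@np.array(f['tvec']).ravel())
E
```

```text
pics
{'clock': 0.0, 'qpos': array([ 1.14140156e+00,  3.00474521e-01,  1.52163745e+00, -9.79288357e-06,
        1.32068750e+00, -6.65922482e-02]), 'qvel': array([ 0.00075113,  0.00098253, -0.00104753, -0.00127388,  0.00037518,
       -0.00018326]), 'effort': array([ 1.06026914e-04, -5.43499875e+01, -3.61786115e+01, -7.29176190e-05,
        4.01650541e-03, -9.22365587e-06]), 'position': array([0.1950745 , 0.5139372 , 0.20299561]), 'tcp_rot': array([-5.66712872e-01, -3.08976280e+00,  1.84116179e-03]), 'ft_force': array([ 0.78691108,  0.29446016, -0.20417798]), 'wrist_torque': array([ 0.02049986, -0.01581339, -0.01359095]), 'finger_gap': 1.0030908094335493}
scene 52.88283082192256 323.09336709723425 208.4076880716588 [ 0.95678835  2.65345179 -0.84037253] [ 0.43744084 -0.31611528  1.35449426]
[0.9926531  0.5241326  0.93051755]
top 52.191637242655496 324.01641681106537 198.36648491421377 [ 2.11742391 -2.15707546  0.21855451] [0.0746826  0.64435418 1.1517452 ]
[0.42874501 0.09285308 1.24693337]
wrist 65.70646984690485 316.13609301025815 199.38025883409566 [-2.39098347 -1.64956576 -0.22859088] [-0.55014838 -0.03590298  0.37897574]
[0.13104905 0.53903282 0.37395807]
```

View pics/scene0.png

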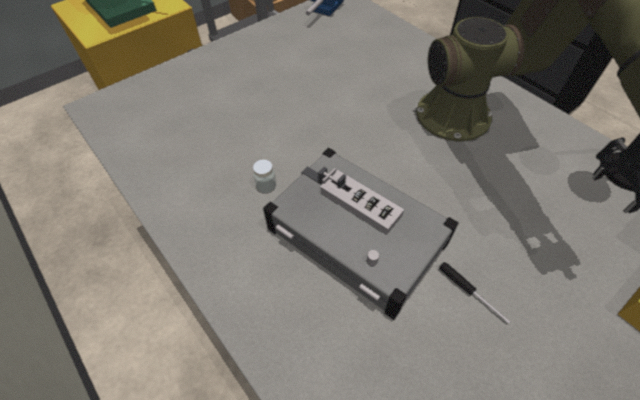

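View pics/top0.png

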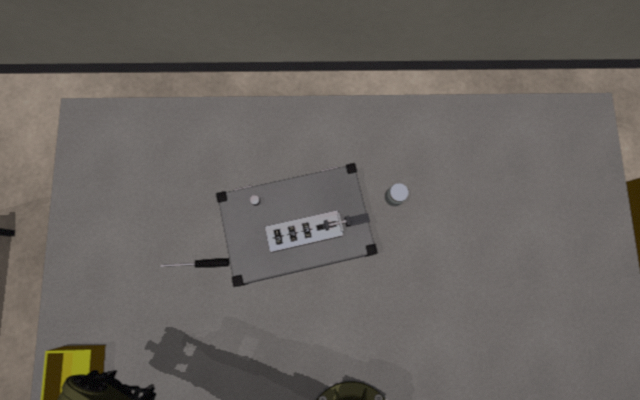

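View pics/wrist0.png

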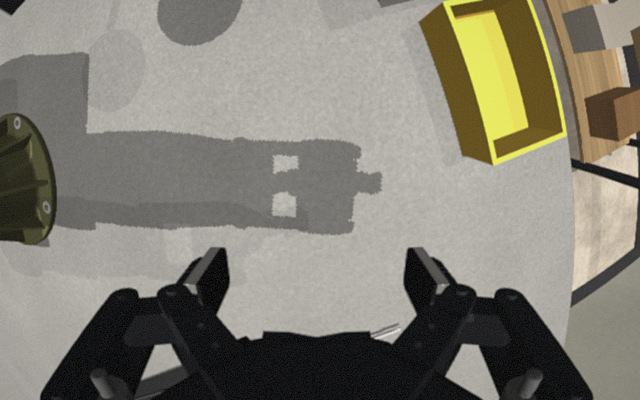

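Run:
```python
import cv2
a=cv2.imread('pics/top0.png')[150:300,200:400];cv2.imwrite('pics/topc.png',cv2.resize(a,None,fx=4,fy=4,interpolation=cv2.INTER_CUBIC))
a=cv2.imread('pics/scene0.png')[140:320,255:465];cv2.imwrite('pics/scc.png',cv2.resize(a,None,fx=3.3,fy=3.3,interpolation=cv2.INTER_CUBIC))
```

```text
(no output)
```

View pics/topc.png

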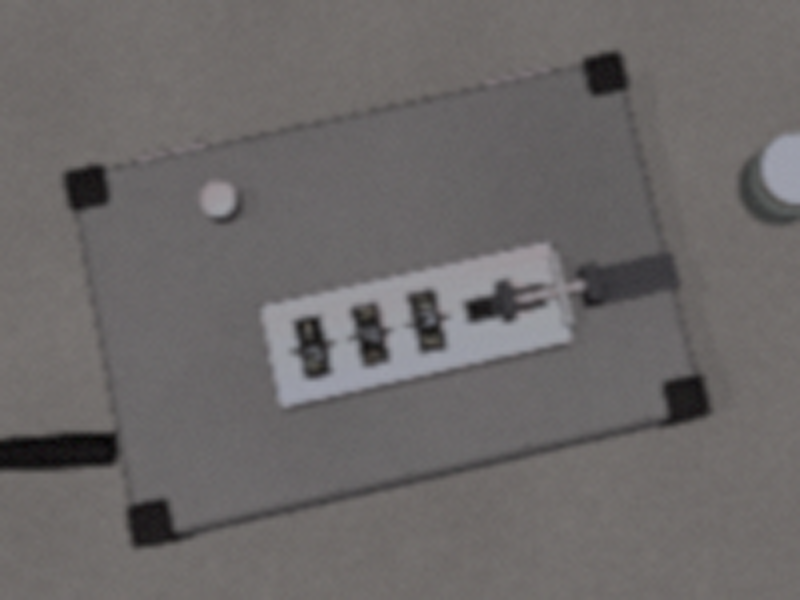

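View pics/scc.png

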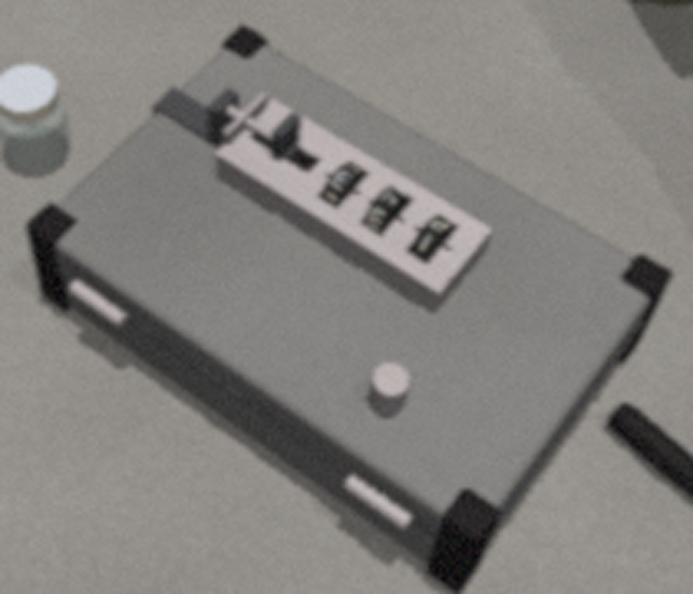

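Run:
```python
from h import *
f=grab('top')
def P(pts,z): return np.array([px2w(f,200+u/4-.375,150+v/4-.375,z)[:2] for u,v in pts])
L=P([(263,305),(548,243),(572,340),(284,406)],.130)
C=P([(65,171),(620,53),(710,412),(134,546)],.104)
def fit(W,M):
    M=np.array(M);a=W-W.mean(0);b=M-M.mean(0)
    th=np.arctan2((b[:,0]*a[:,1]-b[:,1]*a[:,0]).sum(),(a*b).sum())
    R=np.array([[np.cos(th),-np.sin(th)],[np.sin(th),np.cos(th)]]);t=W.mean(0)-R@M.mean(0)
    return th,t,np.abs(W-(M@R.T+t)).max(), t+R@np.array([-.03,.015]), [np.linalg.norm(W[i]-W[i-1]) for i in range(4)]
print(fit(L,[(.006,.085),(.006,-.12),(-.066,-.12),(-.066,.085)]))
print(fit(C,[(.13,.2),(.13,-.2),(-.13,-.2),(-.13,.2)]))
W=P([(312,347),(370,335),(428,320)],.144);print(W)
print(px2w(f,200+508/4,150+298/4,.161))
```

```text
(np.float64(0.20334221019715876), array([0.57002612, 0.1444339 ]), np.float64(0.0022175731234387874), array([0.53761505, 0.15306654]), [np.float64(0.07049451198908253), np.float64(0.2003645881008668), np.float64(0.06902204370421146), np.float64(0.20082824989331607)])
(np.float64(0.20330010543018745), array([0.56973195, 0.14478933]), np.float64(0.003875791275608109), array([0.53732124, 0.15342334]), [np.float64(0.26684062491346905), np.float64(0.40542836287712425), np.float64(0.2647086543721283), np.float64(0.40615170192196853)])
[[0.5278738  0.19202959]
 [0.53524372 0.15297816]
 [0.54467836 0.1137373 ]]
[0.55563288 0.05881624 0.161     ]
```

Run:
```python
from h import *
o=env.get_obs();R=cv2.Rodrigues(o['tcp_rot'])[0];print(R.round(3))
f=grab('wrist');Rc=cv2.Rodrigues(np.array(f['rvec'],float))[0];c=-Rc.T@np.array(f['tvec']).ravel()
print(R.T@(c-o['position']),(R.T@Rc.T).round(3),c)
R2=np.array([[np.cos(.2033),-np.sin(.2033)],[np.sin(.2033),np.cos(.2033)]])
for y in(.055,.015,-.025,-.07):print(y,np.array([.57,.1445])+R2@[-.03,y])
```

```text
[[-0.935  0.355 -0.   ]
 [ 0.355  0.935 -0.001]
 [ 0.    -0.001 -1.   ]]
[ 0.06877619  0.00051166 -0.17088053] [[-0.    -0.962 -0.273]
 [ 1.    -0.     0.   ]
 [-0.    -0.273  0.962]] [0.13105844 0.53905331 0.37412533]
0.055 [0.5295132  0.19231024]
0.015 [0.53758929 0.15313401]
-0.025 [0.54566539 0.11395779]
-0.07 [0.554751   0.06988453]
```

Emit:
move_arm(rotation=[[0, 0, 0], [0, 0, 0], [0, 0, 0], [0, 0, 0], [0, 0, 0], [0, 0, 0], [0, 0, 0], [0, 0, 0], [0, 0, 0], [0, 0, 0], [0, 0, 0], [0, 0, 0], [0, 0, 0], [0, 0, 0], [0, 0, 0], [0, 0, -0.1132], [0, 0, -0.1132], [0, 0, -0.1132], [0, 0, -0.1132], [0, 0, -0.1132]], delta_pos=[[-29.9, -14.4, -1], [-29.9, -14.4, -1], [-29.9, -14.4, -1], [-29.9, -14.4, -1], [-29.9, -14.4, -1], [-29.9, -14.4, -1], [-29.9, -14.4, -1], [-29.9, -14.4, -1], [-29.9, -14.4, -1], [-29.9, -14.4, -1], [-29.9, -14.4, -1], [-29.9, -14.4, -1], [-29.9, -14.4, -1], [-29.9, -14.4, -1], [-29.9, -14.4, -1], [0, 0, 0], [0, 0, 0], [0, 0, 0], [0, 0, 0], [0, 0, 0]], fingers=[0, 0, 0, 0, 0, 0, 0, 0, 0, 0, 0, 0, 0, 0, 0, 0, 0, 0, 0, 0])

```text
clock: 1.92
position: [0.5378, 0.153, 0.2184]
tcp_rot: [0.327, -3.124, 0.0]
ft_force: [0.3, -0.1, -0.1]
finger_gap: 0.004
```

Run:
```python
from h import *
o=env.get_obs();R=cv2.Rodrigues(o['tcp_rot'])[0];print(R.round(4))
f=grab('wrist','w1.png')
for y in(.055,.015,-.025):
    p=np.array([.57,.1445])+np.array([[np.cos(.2033),-np.sin(.2033)],[np.sin(.2033),np.cos(.2033)]])@[-.03,y];print(w2px(f,[*p,.144],True))
```

```text
[[-9.783e-01 -2.071e-01 -3.000e-04]
 [-2.071e-01  9.783e-01 -1.000e-04]
 [ 3.000e-04 -0.000e+00 -1.000e+00]]
(np.float64(364.3600556042686), np.float64(198.13771583705827))
(np.float64(316.124553362915), np.float64(197.90178985904356))
(np.float64(267.85725373815933), np.float64(197.68967888230313))
```

View pics/w1.png

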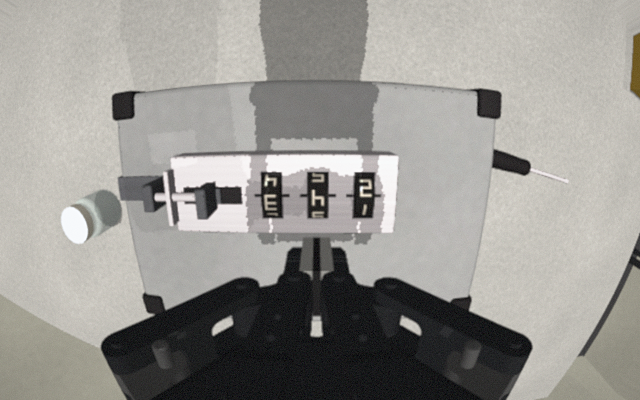

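```bash
cat >> h.py <<'E'
def wcrop(name,u0=245,u1=390,v0=150,v1=245,s=5):
    f=grab('wrist');a=cv2.rotate(f['color'][v0:v1,u0:u1],cv2.ROTATE_180)
    cv2.imwrite('pics/'+name,cv2.resize(a,None,fx=s,fy=s,interpolation=cv2.INTER_CUBIC));return f
E
python3 -c "
from h import *
wcrop('w1c.png')"
```

```text
(no output)
```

View pics/w1c.png

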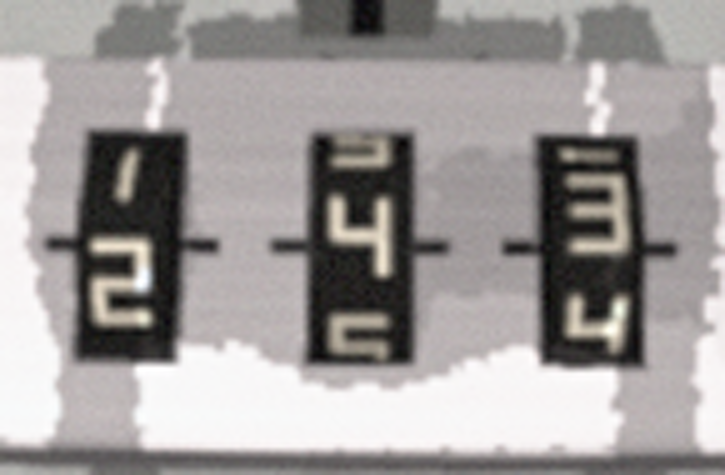

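```bash
cat >> h.py <<'E'
TH=.2033;T0=np.array([.57,.1445]);RR=np.array([[np.cos(TH),-np.sin(TH)],[np.sin(TH),np.cos(TH)]])
def cw(x,y,z): return np.array([*(T0+RR@[x,y]),z])
WY=dict(l=.055,m=.015,r=-.025)
def phi_of(f,w,u,v,top=.144):
    "numeral position angle at pixel: deg past top, away from robot positive"
    ph=np.radians(np.arange(-75,75,.25))
    q=np.array([w2px(f,cw(-.03+.02*np.sin(p),WY[w],top-.02+.02*np.cos(p)),True) for p in ph])
    return np.degrees(ph[np.argmin(abs(q[:,1]-v))])
E
python3 - <<'E'
from h import *
f=grab('wrist')
print('tick rows', [w2px(f,cw(-.03,y+d,.13),True) for y in(.055,.015,-.025) for d in(-.012,)])
def o(uc,vc): return 390-uc/5-.5, 245-vc/5-.5
print([o(132,243),o(360,245),o(590,248)])
for w,u,v in[('l',125,172),('l',122,282),('m',360,236),('m',360,150),('r',600,215),('r',598,322)]:
    print(w,phi_of(f,w,*o(u,v)))
E
```

```text
tick rows [(np.float64(348.2317541138918), np.float64(193.61826490923534)), (np.float64(302.17021788320346), np.float64(193.52999812044365)), (np.float64(256.69744999305175), np.float64(193.52741102805578))]
[(363.1, 195.9), (317.5, 195.5), (271.5, 194.9)]
l 36.25
l -23.75
m -1.5000000000000002
m 71.25
r 9.25
r -43.75
```

Emit:
move_arm(rotation=[[0, 0, 0], [0, 0, 0], [0, 0, 0], [0, 0, 0], [0, 0, 0], [0, 0, 0]], delta_pos=[[9, 0, 10], [0, 0, 20], [0, 0, 20], [0, 0, 13], [0, 0, 5.4], [0, 0, 0]], fingers=[0, 0, 0, 0, 0, 0])

```text
clock: 2.57
position: [0.5286, 0.1512, 0.1492]
tcp_rot: [0.314, -3.124, 0.0]
ft_force: [0.4, 0.6, 0.2]
finger_gap: -0.0
```

Emit:
move_arm(rotation=[[0, 0, 0], [0, 0, 0]], delta_pos=[[0, 0, 1], [0, 0, 0]], fingers=[0, 0])

```text
clock: 2.73
position: [0.5294, 0.1514, 0.1501]
tcp_rot: [-0.317, 3.124, 0.0]
ft_force: [-0.4, -0.7, -0.7]
finger_gap: 0.001
```

Emit:
move_arm(rotation=[[0, 0, 0], [0, 0, 0]], delta_pos=[[0, 0, 0.5], [0, 0, 0]], fingers=[0, 0])

```text
clock: 2.9
position: [0.5293, 0.1513, 0.1493]
tcp_rot: [-0.318, 3.124, 0.0]
ft_force: [-0.1, 0.7, 0.3]
finger_gap: 0.001
```

Emit:
move_arm(rotation=[[0, 0, 0], [0, 0, 0]], delta_pos=[[0, 0, 0.5], [0, 0, 0]], fingers=[0, 0])

```text
clock: 3.07
position: [0.5291, 0.1513, 0.1483]
tcp_rot: [-0.318, 3.125, 0.0]
ft_force: [-0.4, -0.3, 0.2]
finger_gap: 0.002
```

Emit:
move_arm(rotation=[[0, 0, 0], [0, 0, 0]], delta_pos=[[0, 0, 0.5], [0, 0, 0]], fingers=[0, 0])

```text
clock: 3.23
position: [0.529, 0.1513, 0.1477]
tcp_rot: [0.319, -3.125, -0.0]
ft_force: [0.4, -0.6, 1.0]
finger_gap: -0.001
```

Emit:
move_arm(rotation=[[0, 0, 0], [0, 0, 0]], delta_pos=[[0, 0, 0.5], [0, 0, 0]], fingers=[0, 0])

```text
clock: 3.4
position: [0.529, 0.1513, 0.1471]
tcp_rot: [0.319, -3.125, 0.0]
ft_force: [0.2, 0.4, -0.7]
finger_gap: -0.004
```

Emit:
move_arm(rotation=[[0, 0, 0], [0, 0, 0]], delta_pos=[[0, 0, 0.5], [0, 0, 0]], fingers=[0, 0])

```text
clock: 3.57
position: [0.529, 0.1513, 0.1466]
tcp_rot: [0.319, -3.125, 0.0]
ft_force: [-0.4, 0.7, 0.1]
finger_gap: -0.003
```

Emit:
move_arm(rotation=[[0, 0, 0], [0, 0, 0]], delta_pos=[[0, 0, 0.5], [0, 0, 0]], fingers=[0, 0])

```text
clock: 3.73
position: [0.529, 0.1513, 0.1461]
tcp_rot: [0.319, -3.125, 0.0]
ft_force: [-0.6, -0.2, 1.7]
finger_gap: -0.0
```

Emit:
move_arm(rotation=[[0, 0, 0], [0, 0, 0]], delta_pos=[[0, 0, 0.5], [0, 0, 0]], fingers=[0, 0])

```text
clock: 3.9
position: [0.529, 0.1513, 0.1456]
tcp_rot: [0.319, -3.125, 0.0]
ft_force: [-0.3, -1.0, -0.1]
finger_gap: 0.001
```

Emit:
move_arm(rotation=[[0, 0, 0], [0, 0, 0]], delta_pos=[[0, 0, 0.5], [0, 0, 0]], fingers=[0, 0])

```text
clock: 4.07
position: [0.529, 0.1513, 0.1451]
tcp_rot: [0.319, -3.125, 0.0]
ft_force: [-0.0, 0.4, 0.1]
finger_gap: -0.003
```

Emit:
move_arm(rotation=[[0, 0, 0], [0, 0, 0]], delta_pos=[[0, 0, 0.5], [0, 0, 0]], fingers=[0, 0])

```text
clock: 4.23
position: [0.529, 0.1512, 0.1446]
tcp_rot: [0.319, -3.125, 0.0]
ft_force: [-0.1, 0.1, 0.0]
finger_gap: -0.001
```

Emit:
move_arm(rotation=[[0, 0, 0], [0, 0, 0]], delta_pos=[[0, 0, 0.5], [0, 0, 0]], fingers=[0, 0])

```text
clock: 4.4
position: [0.529, 0.1513, 0.1441]
tcp_rot: [0.319, -3.125, 0.0]
ft_force: [-0.2, -0.1, -0.6]
finger_gap: 0.002
```

Emit:
move_arm(rotation=[[0, 0, 0], [0, 0, 0]], delta_pos=[[0, 0, 0.5], [0, 0, 0]], fingers=[0, 0])

```text
clock: 4.57
position: [0.529, 0.1513, 0.1436]
tcp_rot: [0.319, -3.125, 0.0]
ft_force: [-0.8, 0.1, -0.7]
finger_gap: -0.001
```

Emit:
move_arm(rotation=[[0, 0, 0], [0, 0, 0]], delta_pos=[[0, 0, 0.5], [0, 0, 0]], fingers=[0, 0])

```text
clock: 4.73
position: [0.529, 0.1512, 0.1431]
tcp_rot: [0.319, -3.125, 0.0]
ft_force: [-0.3, -0.1, -0.3]
finger_gap: 0.002
```

Emit:
move_arm(rotation=[[0, 0, 0], [0, 0, 0]], delta_pos=[[0, 0, 0.5], [0, 0, 0]], fingers=[0, 0])

```text
clock: 4.9
position: [0.529, 0.1512, 0.1426]
tcp_rot: [0.319, -3.125, 0.0]
ft_force: [0.6, -0.0, 0.4]
finger_gap: 0.001
```

Emit:
move_arm(rotation=[[0, 0, 0], [0, 0, 0]], delta_pos=[[0, 0, 0.5], [0, 0, 0]], fingers=[0, 0])

```text
clock: 5.07
position: [0.529, 0.1513, 0.1421]
tcp_rot: [0.319, -3.125, -0.0]
ft_force: [0.4, -0.4, -1.1]
finger_gap: 0.001
```

Emit:
move_arm(rotation=[[0, 0, 0], [0, 0, 0]], delta_pos=[[0, 0, 0.5], [0, 0, 0]], fingers=[0, 0])

```text
clock: 5.23
position: [0.529, 0.1513, 0.1416]
tcp_rot: [0.319, -3.125, 0.0]
ft_force: [0.3, 0.8, 0.5]
finger_gap: -0.004
```

```bash
python3 -c "
from h import *
wcrop('w2c.png',200,430,150,260,3.4)
f=grab('scene');a=f['color'][170:240,305:415];cv2.imwrite('pics/s2.png',cv2.resize(a,None,fx=6,fy=6,interpolation=cv2.INTER_CUBIC))"
```

```text
(no output)
```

View pics/w2c.png

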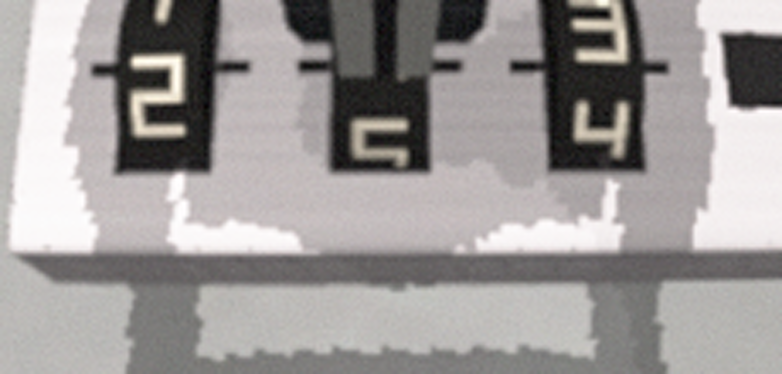

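View pics/s2.png

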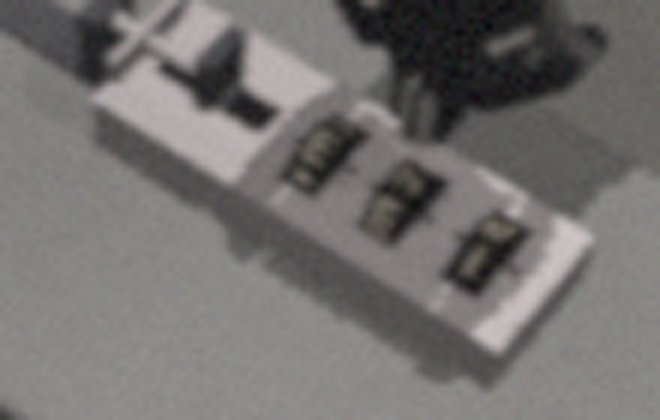

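Emit:
move_arm(rotation=[[0, 0, 0], [0, 0, 0]], delta_pos=[[0, 0, 0.5], [0, 0, 0]], fingers=[0, 0])

```text
clock: 5.5
position: [0.529, 0.1513, 0.1411]
tcp_rot: [0.319, -3.125, 0.0]
ft_force: [-0.2, 1.0, 0.8]
finger_gap: 0.0
```

Emit:
move_arm(rotation=[[0, 0, 0], [0, 0, 0]], delta_pos=[[0, 0, 0.5], [0, 0, 0]], fingers=[0, 0])

```text
clock: 5.67
position: [0.529, 0.1513, 0.1406]
tcp_rot: [0.319, -3.125, 0.0]
ft_force: [0.1, 0.7, -0.4]
finger_gap: -0.003
```

Emit:
move_arm(rotation=[[0, 0, 0], [0, 0, 0]], delta_pos=[[0, 0, 0.5], [0, 0, 0]], fingers=[0, 0])

```text
clock: 5.83
position: [0.529, 0.1513, 0.1401]
tcp_rot: [0.319, -3.125, 0.0]
ft_force: [0.2, 0.3, -0.4]
finger_gap: 0.002
```

Emit:
move_arm(rotation=[[0, 0, 0], [0, 0, 0], [0, 0, 0], [0, 0, 0]], delta_pos=[[0, 0, -9], [-8.7, 0, 0], [0, 0, 3], [0, 0, 0]], fingers=[0, 0, 0, 0])

```text
clock: 6.17
position: [0.5374, 0.153, 0.1459]
tcp_rot: [0.319, -3.125, 0.0]
ft_force: [-0.7, -0.3, 0.1]
finger_gap: -0.001
```

```bash
python3 -c "
from h import *
print(env.get_obs()['position'])
f=wcrop('w3c.png',200,430,150,290,3.4)
p=env.get_obs()['position']
print(w2px(f,p,True), 'tick',w2px(f,cw(-.03,.005,.13),True))
for dx in(-.011,.011): print(w2px(f,p+[dx*.979,dx*.202,0],True))"
```

```text
[0.53737027 0.1529874  0.14588359]
(np.float64(315.8863216632486), np.float64(231.49998390106495)) tick (np.float64(300.4886840192746), np.float64(222.99113932004803))
(np.float64(315.8709150713118), np.float64(213.9501378907223))
(np.float64(315.9016199488364), np.float64(248.2902169910345))
```

View pics/w3c.png

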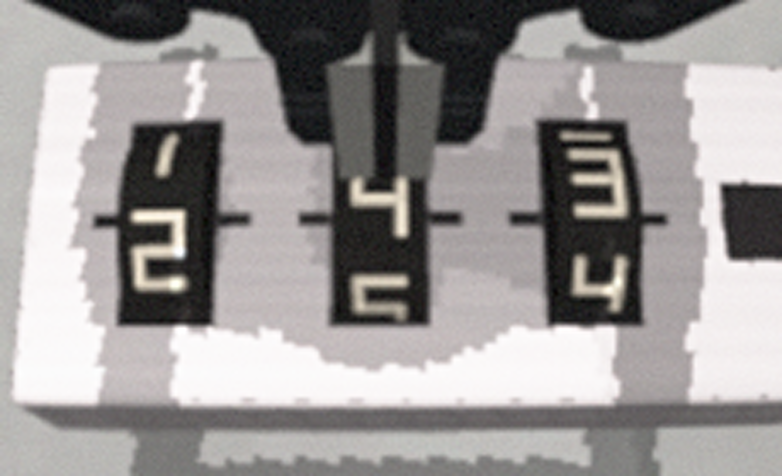

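```bash
python3 -c "
from h import *
f=grab('wrist')
p=env.get_obs()['position']
R=cv2.Rodrigues(np.array(f['rvec'],float))[0];t=np.array(f['tvec']).ravel();F=foc(f)
for u in (310,323,316):
  for v in range(226,275,4):
    x=(u-f['cx'])/F;y=(v-f['cy'])/F;r=np.hypot(x,y);s=np.tan(r)/r
    w=R.T@(np.array([x*s,y*s,1])*f['range_z'][v,u]-t)
    d=w-p; print(u,v,(1e3*np.array([*(RR.T@d[:2]),d[2]])).round(1),'case',(1e3*np.array([*(RR.T@(w[:2]-T0)),w[2]])).round(1))
"
```

```text
310 226 [-3.8 -3.5  0.2] case [-34.3  11.4 146.1]
310 230 [-1.4 -3.5  0.4] case [-31.8  11.4 146.4]
310 234 [ 1.8 -3.5 -1.1] case [-28.7  11.4 144.8]
310 238 [-10.5  -2.8  34. ] case [-40.9  12.1 180. ]
310 242 [-10.1  -2.8  37.9] case [-40.6  12.2 183.8]
310 246 [-10.   -2.7  42.3] case [-40.5  12.2 188.3]
310 250 [-10.1  -2.6  46.7] case [-40.6  12.3 192.7]
310 254 [-10.2  -2.5  51.1] case [-40.7  12.4 197.1]
310 258 [-10.6  -2.4  55.7] case [-41.1  12.5 201.7]
310 262 [-10.1  -2.4  58.2] case [-40.6  12.5 204.2]
310 266 [-10.2  -2.3  62. ] case [-40.7  12.6 208. ]
310 270 [-10.8  -2.3  66.3] case [-41.3  12.7 212.3]
310 274 [-8.8 -2.3 66. ] case [-39.3  12.6 212. ]
323 226 [-3.7  4.2 -0.1] case [-34.2  19.1 145.9]
323 230 [-1.   4.2 -0.5] case [-31.5  19.1 145.5]
323 234 [1.4 4.2 0. ] case [-29.1  19.1 146. ]
323 238 [-10.1   3.4  33.1] case [-40.6  18.3 179.1]
323 242 [-9.8  3.3 37.2] case [-40.3  18.2 183.2]
323 246 [-10.2   3.2  42.7] case [-40.7  18.1 188.6]
323 250 [-10.2   3.1  47. ] case [-40.7  18.  193. ]
323 254 [-9.7  3.1 49.9] case [-40.1  18.  195.9]
323 258 [-9.9  3.
[... 206 characters left out ...]
7 66.2] case [-39.4  17.6 212.1]
316 226 [-3.7  0.1 -0.1] case [-34.2  15.  145.8]
316 230 [-1.3  0.1  0.2] case [-31.8  15.  146.1]
316 234 [ 1.4  0.1 -0. ] case [-29.1  15.  145.9]
316 238 [-10.2   0.   33.4] case [-40.7  15.  179.4]
316 242 [-9.9  0.  37.5] case [-40.4  15.  183.5]
316 246 [-9.9  0.  42. ] case [-40.4  15.  187.9]
316 250 [-10.5   0.   47.6] case [-41.   15.  193.5]
316 254 [-9.8  0.  50.3] case [-40.3  15.  196.3]
316 258 [-10.2   0.   54.9] case [-40.7  15.  200.9]
316 262 [-10.6   0.   59.4] case [-41.1  15.  205.3]
316 266 [-10.1   0.   61.8] case [-40.6  15.  207.8]
316 270 [-10.    0.   64.8] case [-40.5  15.  210.8]
316 274 [-8.1  0.  64.7] case [-38.6  14.9 210.6]
```

Emit:
move_arm(rotation=[[0, 0, 0], [0, 0, 0]], delta_pos=[[0, 0, 1], [0, 0, 0]], fingers=[0, 0])

```text
clock: 6.43
position: [0.5373, 0.153, 0.145]
tcp_rot: [0.319, -3.125, 0.0]
ft_force: [-0.5, 0.3, -0.1]
finger_gap: 0.0
```

Emit:
move_arm(rotation=[[0, 0, 0], [0, 0, 0]], delta_pos=[[0, 0, 0.7], [0, 0, 0]], fingers=[0, 0])

```text
clock: 6.6
position: [0.5374, 0.153, 0.1444]
tcp_rot: [0.319, -3.125, 0.0]
ft_force: [-0.9, -0.1, 0.0]
finger_gap: -0.001
```

Emit:
move_arm(rotation=[[0, 0, 0], [0, 0, 0]], delta_pos=[[0, 0, 0.7], [0, 0, 0]], fingers=[0, 0])

```text
clock: 6.77
position: [0.5375, 0.153, 0.1437]
tcp_rot: [0.319, -3.125, 0.0]
ft_force: [-0.0, -0.3, -0.3]
finger_gap: -0.004
```

Emit:
move_arm(rotation=[[0, 0, 0], [0, 0, 0]], delta_pos=[[0, 0, 0.7], [0, 0, 0]], fingers=[0, 0])

```text
clock: 6.93
position: [0.5375, 0.153, 0.143]
tcp_rot: [0.319, -3.125, 0.0]
ft_force: [-0.3, 1.0, -0.1]
finger_gap: 0.001
```

Emit:
move_arm(rotation=[[0, 0, 0], [0, 0, 0]], delta_pos=[[0, 0, 0.7], [0, 0, 0]], fingers=[0, 0])

```text
clock: 7.1
position: [0.5375, 0.153, 0.1423]
tcp_rot: [0.319, -3.125, 0.0]
ft_force: [-1.1, 1.2, -0.0]
finger_gap: 0.002
```

```bash
python3 -c "
from h import *
f=grab('scene');p=env.get_obs()['position']
print('tcp px',w2px(f,p),'+33',w2px(f,p+[0,0,.033]), 'wheel',w2px(f,cw(-.03,.015,.144)))
a=f['color'][130:240,305:435];cv2.imwrite('pics/s3.png',cv2.resize(a,None,fx=6,fy=5.4,interpolation=cv2.INTER_CUBIC))"
```

```text
tcp px (np.float64(372.3604302424485), np.float64(200.26018950679003)) +33 (np.float64(373.6783610874028), np.float64(191.99790835085798)) wheel (np.float64(372.4446221351451), np.float64(199.89346555435327))
```

View pics/s3.png

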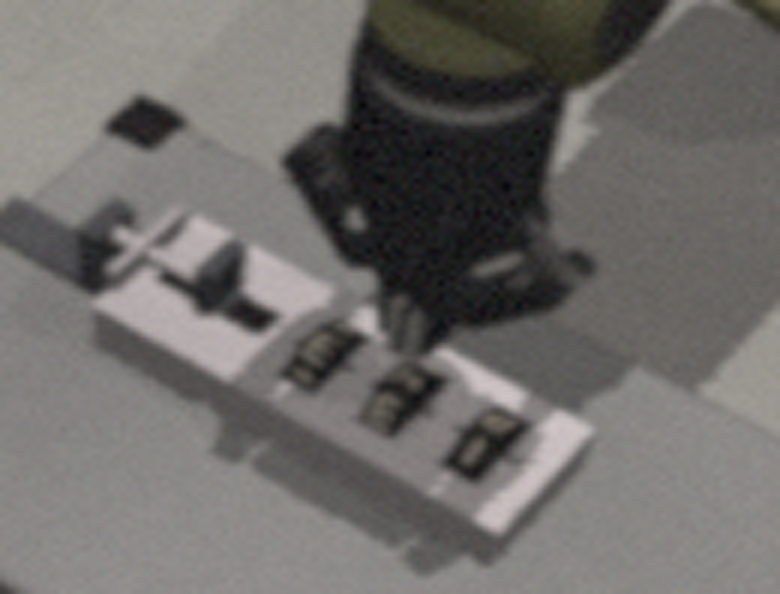

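Emit:
move_arm(rotation=[[0, 0, 0], [0, 0, 0], [0, 0, 0], [0, 0, 0]], delta_pos=[[0, 0, 7], [0, 0, 7], [0, 0, 6], [0, 0, 0]], fingers=[0, 0, 0, 0])

```text
clock: 7.48
position: [0.5368, 0.1529, 0.1205]
tcp_rot: [0.318, -3.123, 0.0]
ft_force: [0.5, -0.0, -0.4]
finger_gap: 0.001
```

```bash
cat >> h.py <<'E'
def dw(f,u,v):
    R=cv2.Rodrigues(np.array(f['rvec'],float))[0];t=np.array(f['tvec']).ravel();F=foc(f)
    x=(u-f['cx'])/F;y=(v-f['cy'])/F;r=np.hypot(x,y);s=np.tan(r)/r
    w=R.T@(np.array([x*s,y*s,1])*f['range_z'][v,u]-t)
    return (1e3*np.array([*(RR.T@(w[:2]-T0)),w[2]])).round(1)
E
python3 -c "
from h import *
print(env.get_obs()['position'],env.get_obs()['ft_force'])
f=wcrop('w4c.png',200,430,170,310,3.4)
for v in range(224,262,2): print(v,dw(f,310,v),dw(f,323,v))
"
```

```text
[0.53680803 0.15285153 0.12051123] [ 0.52152788 -0.01155612 -0.41196869]
224 [-43.1  11.8 140.1] [-42.9  18.6 139.7]
226 [-42.   11.8 140.3] [-42.5  18.6 141.5]
228 [-41.9  11.9 142.8] [-41.5  18.6 141.8]
230 [-40.5  11.8 142. ] [-40.7  18.6 142.7]
232 [-39.2  11.8 141.7] [-39.8  18.6 143.3]
234 [-38.8  11.9 143.6] [-39.1  18.5 144.3]
236 [-38.2  11.9 144.7] [-37.7  18.6 143.6]
238 [-40.8  12.1 153.4] [-41.   18.3 154. ]
240 [-41.3  12.1 157.2] [-40.9  18.3 156.1]
242 [-40.5  12.1 157.7] [-40.6  18.2 157.9]
244 [-40.9  12.2 160.8] [-41.1  18.2 161.4]
246 [-40.7  12.2 162.6] [-40.9  18.1 163.2]
248 [-40.6  12.2 164.6] [-40.9  18.1 165.3]
250 [-40.9  12.3 167.5] [-40.9  18.  167.3]
252 [-40.9  12.3 169.4] [-41.2  18.  170.2]
254 [-40.6  12.4 170.9] [-40.5  18.  170.6]
256 [-40.7  12.4 173. ] [-40.6  17.9 172.8]
258 [-40.7  12.4 174.9] [-41.   17.9 175.6]
260 [-40.7  12.5 176.8] [-41.   17.8 177.4]
```

View pics/w4c.png

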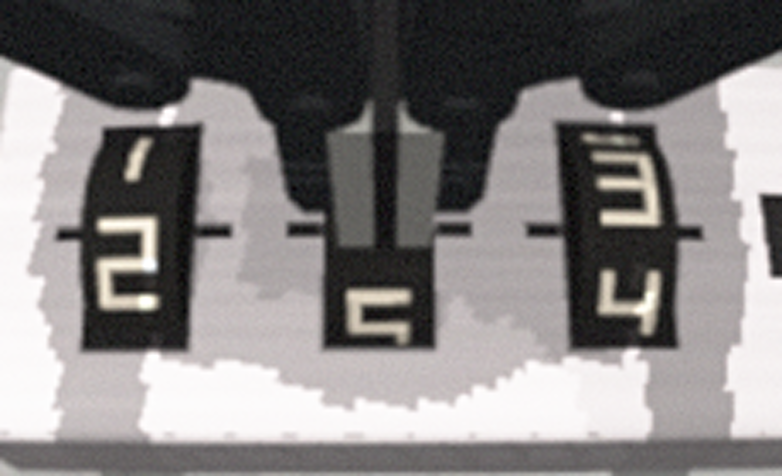

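Emit:
move_arm(rotation=[[0, 0, 0], [0, 0, 0], [0, 0, 0]], delta_pos=[[9, 0, 2], [0, 0, 2], [0, 0, 0]], fingers=[0, 0, 0])

```text
clock: 7.78
position: [0.5287, 0.1512, 0.1182]
tcp_rot: [0.319, -3.125, 0.0]
ft_force: [0.6, -0.8, 1.1]
finger_gap: -0.003
```

Emit:
move_arm(rotation=[[0, 0, 0], [0, 0, 0]], delta_pos=[[0, 0, 0.5], [0, 0, 0]], fingers=[0, 0])

```text
clock: 7.95
position: [0.5291, 0.1513, 0.118]
tcp_rot: [-0.319, 3.125, 0.0]
ft_force: [0.3, -0.3, 1.0]
finger_gap: -0.004
```

Emit:
move_arm(rotation=[[0, 0, 0], [0, 0, 0]], delta_pos=[[0, 0, 0.5], [0, 0, 0]], fingers=[0, 0])

```text
clock: 8.12
position: [0.5291, 0.1513, 0.1178]
tcp_rot: [-0.319, 3.125, 0.0]
ft_force: [-0.4, -0.4, 3.9]
finger_gap: -0.002
```

Emit:
move_arm(rotation=[[0, 0, 0], [0, 0, 0]], delta_pos=[[0, 0, 0.5], [0, 0, 0]], fingers=[0, 0])

```text
clock: 8.28
position: [0.5292, 0.1513, 0.1177]
tcp_rot: [-0.318, 3.124, 0.0]
ft_force: [-2.1, -0.9, 7.4]
finger_gap: -0.001
```

Emit:
move_arm(rotation=[[0, 0, 0], [0, 0, 0], [0, 0, 0], [0, 0, 0], [0, 0, 0], [0, 0, 0]], delta_pos=[[0, 0, 0.3], [-2, 0, 0], [-2, 0, 0], [-2, 0, 0], [-2, 0, 0], [0, 0, 0]], fingers=[0, 0, 0, 0, 0, 0])

```text
clock: 8.78
position: [0.5375, 0.153, 0.1178]
tcp_rot: [-0.318, 3.123, 0.0]
ft_force: [-0.4, 0.0, 10.9]
finger_gap: 0.003
```

```bash
python3 -c "
from h import *
f=wcrop('w5c.png',200,430,170,310,3.4)
"
```

View pics/w5c.png

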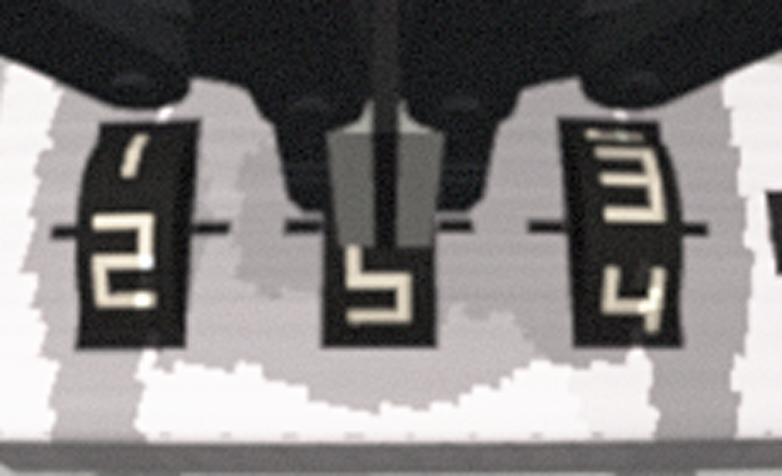

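Emit:
move_arm(rotation=[[0, 0, 0], [0, 0, 0], [0, 0, 0], [0, 0, 0], [0, 0, 0], [0, 0, 0]], delta_pos=[[-2, 0, 0], [-2, 0, 0], [-2, 0, 0], [-2, 0, 0], [-1, 0, 0], [0, 0, 0]], fingers=[0, 0, 0, 0, 0, 0])

```text
clock: 9.33
position: [0.5462, 0.1548, 0.1177]
tcp_rot: [-0.318, 3.123, 0.0]
ft_force: [-0.2, -0.2, 9.6]
finger_gap: 0.001
```

Emit:
move_arm(rotation=[[0, 0, 0], [0, 0, 0], [0, 0, 0], [0, 0, 0]], delta_pos=[[0, 0, -6], [0, 0, -10], [18, 0, 0], [0, 0, 0]], fingers=[0, 0, 0, 0])

```text
clock: 9.67
position: [0.5265, 0.1508, 0.1334]
tcp_rot: [0.319, -3.125, 0.0]
ft_force: [0.9, 0.3, -0.5]
finger_gap: 0.002
```

```bash
python3 -c "
from h import *
print(env.get_obs()['position'],env.get_obs()['ft_force'])
f=wcrop('w6c.png',200,430,170,310,3.4)
f=grab('scene');a=f['color'][170:240,305:415];cv2.imwrite('pics/s6.png',cv2.resize(a,None,fx=6,fy=6,interpolation=cv2.INTER_CUBIC))"
```

```text
[0.52654123 0.15080612 0.13339165] [ 0.8544843   0.2515288  -0.47461834]
```

View pics/w6c.png

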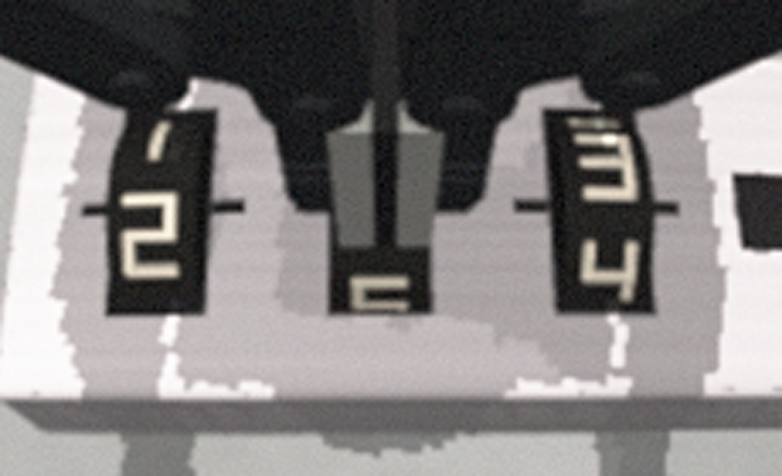

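View pics/s6.png

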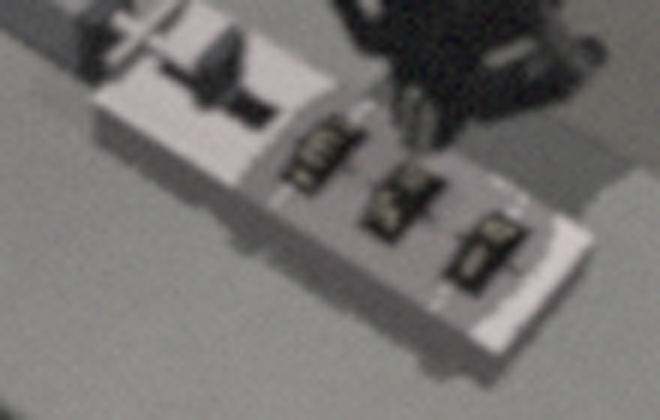

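Emit:
move_arm(rotation=[[0, 0, 0], [0, 0, 0], [0, 0, 0]], delta_pos=[[-20, 0, -15], [-20, 0, -10], [0, 0, 0]], fingers=[0, 0, 0])

```text
clock: 10.02
position: [0.5702, 0.1596, 0.1597]
tcp_rot: [-0.318, 3.122, 0.001]
ft_force: [-0.6, -0.4, 0.0]
finger_gap: 0.002
```

```bash
python3 -c "
from h import *
print(env.get_obs()['position'],env.get_obs()['ft_force'])
f=wcrop('w7c.png',220,410,130,230,4)
print('tick',w2px(f,cw(-.03,.005,.13),True))
for w in 'lmr': print([ (n,[round(float(x),1) for x in w2px(f,cw(-.03+.02*np.sin(n),WY[w],.126+.02*np.cos(n)),True)]) for n in (-.5,0,.5)])
"
```

```text
[0.57021718 0.15961682 0.15968808] [-0.62209371 -0.35506191  0.04033318]
tick (np.float64(300.9518265169076), np.float64(167.55268990122744))
[(-0.5, [381.1, 156.5]), (0, [381.3, 172.5]), (0.5, [379.8, 186.7])]
[(-0.5, [316.2, 156.0]), (0, [316.2, 172.2]), (0.5, [316.2, 186.6])]
[(-0.5, [251.2, 156.6]), (0, [251.1, 172.6]), (0.5, [252.6, 186.8])]
```

View pics/w7c.png

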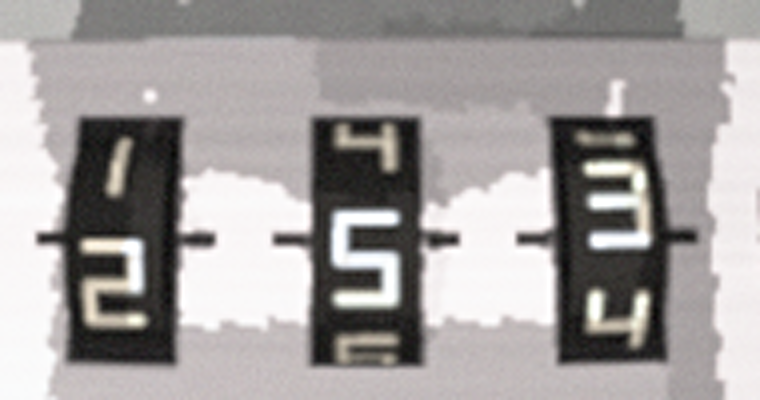

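```bash
cat >> h.py <<'E'
def read(f,tick_v,pts,top=.145,u1=410,v1=230,s=4):
    o=lambda uc,vc:(u1-uc/s-.5,v1-vc/s-.5)
    tv=w2px(f,cw(-.03,.005,.13),True)[1]; c=o(0,tick_v)[1]-tv
    print('corr',round(c,2))
    for w,v in pts:
        u,vv=o(0,v); print(w,v,[float(phi_of(f,w,u,vv-c,t)) for t in(top-.003,top,top+.003)])
E
python3 -c "
from h import *
f=grab('wrist')
read(f,239,[('l',167),('l',282),('m',258),('r',205),('r',318)])
for u,v in((381,172),(316,172),(252,172),(340,172)): print(dw(f,u,v))
"
```

```text
corr -0.83
l 167 [29.000000000000004, 26.250000000000004, 23.5]
l 282 [-26.5, -27.75, -29.25]
m 258 [-14.750000000000002, -16.25, -17.75]
r 205 [8.5, 6.5, 4.5]
r 318 [-45.25, -46.5, -48.00000000000001]
[-31.6  55.4 142. ]
[-32.2  14.9 146.2]
[-31.4 -25.1 141.1]
[-29.1  30.6 130.4]
```

Emit:
move_arm(rotation=[[0, 0, 0], [0, 0, 0], [0, 0, 0], [0, 0, 0], [0, 0, 0]], delta_pos=[[32.7, 0, 5], [0, 0, 15], [0, 0, 15], [0, 0, 2], [0, 0, 0]], fingers=[0, 0, 0, 0, 0])

```text
clock: 10.53
position: [0.5342, 0.1523, 0.1198]
tcp_rot: [0.318, -3.123, 0.0]
ft_force: [0.1, 0.0, -0.4]
finger_gap: -0.001
```

Emit:
move_arm(rotation=[[0, 0, 0], [0, 0, 0]], delta_pos=[[0, 0, 1], [0, 0, 0]], fingers=[0, 0])

```text
clock: 10.7
position: [0.5352, 0.1525, 0.1201]
tcp_rot: [-0.319, 3.125, 0.0]
ft_force: [-0.4, 0.1, 0.5]
finger_gap: -0.002
```

Emit:
move_arm(rotation=[[0, 0, 0], [0, 0, 0]], delta_pos=[[0, 0, 1], [0, 0, 0]], fingers=[0, 0])

```text
clock: 10.87
position: [0.535, 0.1525, 0.1188]
tcp_rot: [-0.319, 3.125, 0.0]
ft_force: [-0.1, -0.2, -0.5]
finger_gap: -0.0
```

Emit:
move_arm(rotation=[[0, 0, 0], [0, 0, 0]], delta_pos=[[0, 0, 1.2], [0, 0, 0]], fingers=[0, 0])

```text
clock: 11.03
position: [0.5352, 0.1525, 0.118]
tcp_rot: [-0.318, 3.124, 0.0]
ft_force: [-2.4, 0.7, 4.0]
finger_gap: -0.002
```

Emit:
move_arm(rotation=[[0, 0, 0], [0, 0, 0]], delta_pos=[[0, 0, 0.8], [0, 0, 0]], fingers=[0, 0])

```text
clock: 11.2
position: [0.5355, 0.1526, 0.1178]
tcp_rot: [-0.319, 3.123, 0.0]
ft_force: [-2.5, -0.4, 9.5]
finger_gap: 0.001
```

Emit:
move_arm(rotation=[[0, 0, 0], [0, 0, 0], [0, 0, 0], [0, 0, 0], [0, 0, 0], [0, 0, 0]], delta_pos=[[-2, 0, 0], [-2, 0, 0], [-1.5, 0, 0], [0, 0, 0], [0, 0, -10], [0, 0, -10]], fingers=[0, 0, 0, 0, 0, 0])

```text
clock: 11.7
position: [0.5401, 0.1536, 0.1371]
tcp_rot: [0.319, -3.125, 0.0]
ft_force: [1.2, 0.9, 0.4]
finger_gap: -0.002
```

Emit:
move_arm(rotation=[[0, 0, 0], [0, 0, 0], [0, 0, 0]], delta_pos=[[-27, 0, -20], [0, 0, 0], [0, 0, 0]], fingers=[0, 0, 0])

```text
clock: 11.95
position: [0.5676, 0.1592, 0.1579]
tcp_rot: [-0.318, 3.123, 0.0]
ft_force: [-0.5, -0.9, 0.1]
finger_gap: 0.004
```

```bash
python3 -c "
from h import *
print(env.get_obs()['position'],env.get_obs()['ft_force'])
f=wcrop('w8c.png',220,410,130,230,4)
for u,v in((381,172),(316,172),(252,172),(340,172)): print(dw(f,u,v))
"
```

```text
[0.56758152 0.1591971  0.1579258 ] [-0.49734324 -0.91921707  0.0710837 ]
[-32.2  55.8 140.2]
[-33.2  15.  146.7]
[-32.5 -24.9 141.4]
[-30.2  30.6 130.9]
```

View pics/w8c.png

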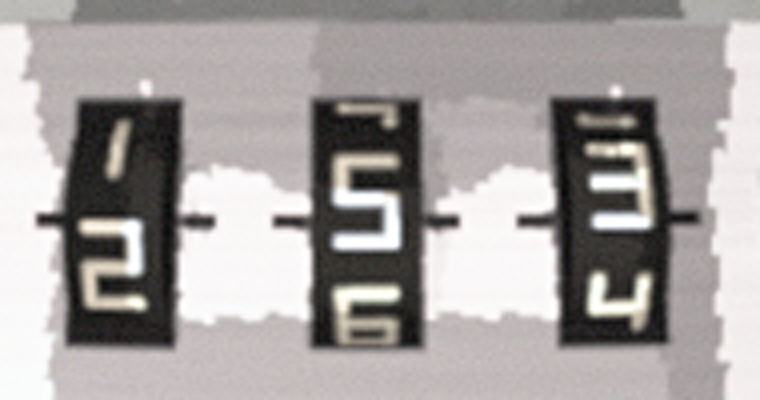

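```bash
python3 -c "
from h import *
f=grab('wrist')
read(f,219.5,[('m',153),('m',201),('m',250),('m',288),('m',345)],top=.146)
read(f,219.5,[('l',121),('l',180),('l',220),('l',312)],top=.142)
read(f,219.5,[('r',143),('r',228),('r',272),('r',333)],top=.142)
"
```

```text
corr 0.72
m 153 [24.75, 22.0, 19.5]
m 201 [1.0, -1.0, -2.75]
m 250 [-20.5, -22.0, -23.5]
m 288 [-38.5, -39.75, -41.25]
m 345 [-75.0, -75.0, -75.0]
corr 0.72
l 121 [56.25, 49.75, 44.75]
l 180 [13.0, 11.0, 8.75]
l 220 [-5.75, -7.499999999999999, -9.25]
l 312 [-51.75, -53.25, -54.75000000000001]
corr 0.72
r 143 [34.75, 31.5, 28.25]
r 228 [-9.5, -11.25, -12.75]
r 272 [-29.75, -31.250000000000004, -32.75]
r 333 [-68.5, -70.5, -72.75]
```

Emit:
move_arm(rotation=[[0, 0, 0], [0, 0, 0], [0, 0, 0], [0, 0, 0], [0, 0, 0], [0, 0, 0]], delta_pos=[[18.7, 20, 0], [19, 20, 0], [0, 0, 15], [0, 0, 15], [0, 0, 9], [0, 0, 0]], fingers=[0, 0, 0, 0, 0, 0])

```text
clock: 12.55
position: [0.5204, 0.1902, 0.1155]
tcp_rot: [0.318, -3.122, 0.001]
ft_force: [-0.1, -0.5, 0.6]
finger_gap: -0.004
```

Emit:
move_arm(rotation=[[0, 0, 0], [0, 0, 0]], delta_pos=[[0, 0, 0.8], [0, 0, 0]], fingers=[0, 0])

```text
clock: 12.72
position: [0.522, 0.1905, 0.1172]
tcp_rot: [-0.318, 3.125, 0.0]
ft_force: [-0.3, 0.5, 0.5]
finger_gap: 0.002
```

Emit:
move_arm(rotation=[[0, 0, 0], [0, 0, 0]], delta_pos=[[0, 0, 0.8], [0, 0, 0]], fingers=[0, 0])

```text
clock: 12.88
position: [0.522, 0.1906, 0.1164]
tcp_rot: [-0.318, 3.125, 0.0]
ft_force: [-0.4, 0.6, 0.4]
finger_gap: -0.0
```

Emit:
move_arm(rotation=[[0, 0, 0], [0, 0, 0]], delta_pos=[[0, 0, 0.8], [0, 0, 0]], fingers=[0, 0])

```text
clock: 13.05
position: [0.5218, 0.1906, 0.1153]
tcp_rot: [-0.319, 3.125, 0.0]
ft_force: [0.0, 0.5, -0.1]
finger_gap: 0.001
```

Emit:
move_arm(rotation=[[0, 0, 0], [0, 0, 0]], delta_pos=[[0, 0, 0.7], [0, 0, 0]], fingers=[0, 0])

```text
clock: 13.22
position: [0.5217, 0.1906, 0.1144]
tcp_rot: [0.319, -3.125, -0.0]
ft_force: [0.1, 0.3, -0.2]
finger_gap: -0.001
```

Emit:
move_arm(rotation=[[0, 0, 0], [0, 0, 0]], delta_pos=[[0, 0, 0.7], [0, 0, 0]], fingers=[0, 0])

```text
clock: 13.38
position: [0.5217, 0.1906, 0.1136]
tcp_rot: [0.319, -3.125, 0.0]
ft_force: [-0.6, -0.8, 0.7]
finger_gap: -0.001
```

Emit:
move_arm(rotation=[[0, 0, 0], [0, 0, 0]], delta_pos=[[0, 0, 0.7], [0, 0, 0]], fingers=[0, 0])

```text
clock: 13.55
position: [0.5218, 0.1906, 0.1131]
tcp_rot: [-0.319, 3.125, 0.0]
ft_force: [0.2, -0.1, 0.7]
finger_gap: -0.004
```

Emit:
move_arm(rotation=[[0, 0, 0], [0, 0, 0]], delta_pos=[[0, 0, 0.7], [0, 0, 0]], fingers=[0, 0])

```text
clock: 13.72
position: [0.5219, 0.1907, 0.1129]
tcp_rot: [-0.319, 3.125, 0.0]
ft_force: [-1.6, -0.8, 6.2]
finger_gap: -0.0
```

Emit:
move_arm(rotation=[[0, 0, 0], [0, 0, 0], [0, 0, 0], [0, 0, 0], [0, 0, 0], [0, 0, 0], [0, 0, 0]], delta_pos=[[0, 0, 0.5], [-2, 0, 0], [-2, 0, 0], [-2, 0, 0], [-2, 0, 0], [-1, 0, 0], [0, 0, 0]], fingers=[0, 0, 0, 0, 0, 0, 0])

```text
clock: 14.3
position: [0.5311, 0.1926, 0.1129]
tcp_rot: [-0.318, 3.124, 0.0]
ft_force: [-1.7, -0.1, 8.0]
finger_gap: -0.001
```

Emit:
move_arm(rotation=[[0, 0, 0], [0, 0, 0], [0, 0, 0], [0, 0, 0], [0, 0, 0]], delta_pos=[[-2, 0, 0], [-2, 0, 0], [-2, 0, 0], [-2, 0, 0], [0, 0, 0]], fingers=[0, 0, 0, 0, 0])

```text
clock: 14.72
position: [0.539, 0.1942, 0.1127]
tcp_rot: [-0.319, 3.124, 0.0]
ft_force: [-0.4, 0.3, 8.4]
finger_gap: -0.001
```

Emit:
move_arm(rotation=[[0, 0, 0], [0, 0, 0], [0, 0, 0], [0, 0, 0], [0, 0, 0]], delta_pos=[[0, 0, -6], [0, 0, -6], [16, 0, 0], [0, 0, 9], [0, 0, 0]], fingers=[0, 0, 0, 0, 0])

```text
clock: 15.13
position: [0.5221, 0.1907, 0.1138]
tcp_rot: [0.319, -3.124, 0.0]
ft_force: [0.1, 0.5, -1.0]
finger_gap: -0.001
```

Emit:
move_arm(rotation=[[0, 0, 0], [0, 0, 0], [0, 0, 0]], delta_pos=[[0, 0, 1.2], [0, 0, 1.2], [0, 0, 0]], fingers=[0, 0, 0])

```text
clock: 15.38
position: [0.5233, 0.1909, 0.113]
tcp_rot: [-0.319, 3.125, 0.0]
ft_force: [-1.8, -0.9, 3.8]
finger_gap: -0.002
```

Emit:
move_arm(rotation=[[0, 0, 0], [0, 0, 0]], delta_pos=[[0, 0, 0.6], [0, 0, 0]], fingers=[0, 0])

```text
clock: 15.55
position: [0.5235, 0.191, 0.1129]
tcp_rot: [-0.318, 3.124, 0.0]
ft_force: [-2.2, -1.3, 8.0]
finger_gap: 0.0
```

Emit:
move_arm(rotation=[[0, 0, 0], [0, 0, 0], [0, 0, 0], [0, 0, 0], [0, 0, 0], [0, 0, 0], [0, 0, 0], [0, 0, 0]], delta_pos=[[0, 0, 0.2], [-2, 0, 0], [-2, 0, 0], [-2, 0, 0], [-2, 0, 0], [-2, 0, 0], [-2, 0, 0], [-1, 0, 0]], fingers=[0, 0, 0, 0, 0, 0, 0, 0])

```text
clock: 16.22
position: [0.5364, 0.1937, 0.1128]
tcp_rot: [-0.318, 3.124, 0.0]
ft_force: [-2.7, -0.8, 10.6]
finger_gap: -0.003
```

Emit:
move_arm(rotation=[[0, 0, 0], [0, 0, 0], [0, 0, 0], [0, 0, 0], [0, 0, 0], [0, 0, 0], [0, 0, 0]], delta_pos=[[0, 0, 0], [0, 0, -15], [0, 0, -15], [0, -20, -15], [-12, -20, 0], [-12, 0, 0], [0, 0, 0]], fingers=[0, 0, 0, 0, 0, 0, 0])

```text
clock: 16.8
position: [0.5687, 0.1584, 0.1567]
tcp_rot: [-0.316, 3.125, 0.0]
ft_force: [-0.3, -0.4, 0.1]
finger_gap: 0.001
```

```bash
python3 -c "
from h import *
print(env.get_obs()['position'],env.get_obs()['ft_force'])
f=wcrop('w9c.png',220,410,130,230,4)
"
```

```text
[0.5687141  0.15841794 0.15673575] [-0.33976866 -0.35525464  0.08507129]
```

View pics/w9c.png

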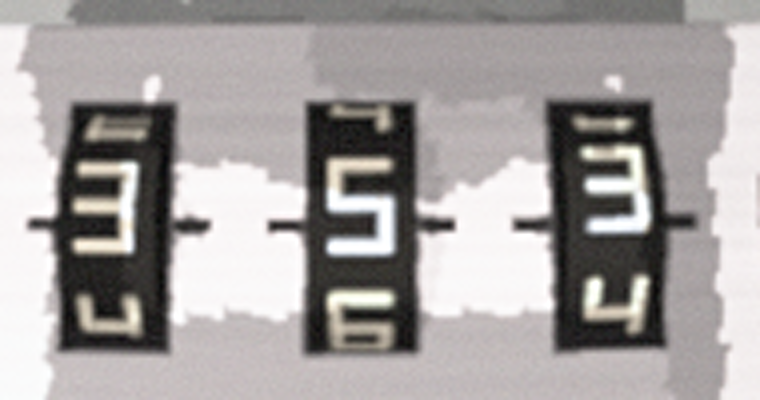

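```bash
python3 -c "
from h import *
f=grab('wrist')
read(f,224,[('l',161),('l',254),('l',292)],top=.1415)
read(f,224,[('m',157),('m',255),('m',292)],top=.1465)
read(f,223,[('r',148),('r',233),('r',278)],top=.1415)
"
```

```text
corr 0.74
l 161 [26.5, 23.75, 21.25]
l 254 [-18.75, -20.25, -21.75]
l 292 [-37.0, -38.5, -39.75]
corr 0.74
m 157 [24.5, 22.0, 19.25]
m 255 [-20.75, -22.25, -23.75]
m 292 [-38.25, -39.5, -41.0]
corr 0.99
r 148 [33.75, 30.750000000000004, 27.75]
r 233 [-10.0, -11.5, -13.0]
r 278 [-30.750000000000004, -32.25, -33.5]
```

```bash
python3 -c "
from h import *
f=grab('wrist');o=env.get_obs();Rt=cv2.Rodrigues(o['tcp_rot'])[0]
R=cv2.Rodrigues(np.array(f['rvec'],float))[0];t=np.array(f['tvec']).ravel();F=foc(f)
v,u=np.mgrid[200:400,0:640];x=(u-f['cx'])/F;y=(v-f['cy'])/F;r=np.hypot(x,y)+1e-9;s=np.tan(r)/r
d=f['range_z'][200:400];P=(np.dstack([x*s,y*s,0*x+1])*d[...,None]).reshape(-1,3)
P=P[(d>0.02).ravel()];W=(P-t)@R;L=(W-o['position'])@Rt*1e3
L=L[(abs(L[:,0])<60)&(L[:,2]<-25)&(L[:,2]>-140)]
for a in range(-90,90,10):
  q=L[(L[:,1]>=a)&(L[:,1]<a+10)]
  if len(q): print(a,len(q),np.percentile(q[:,2],[98,99.5]).round(1),q[:,0].min().round(),q[:,0].max().round())
"
```

```text
-70 60 [-112.  -110.6] 10.0 12.0
-60 1856 [-103.1 -101.2] -9.0 14.0
-50 3500 [-92.5 -89.1] -9.0 13.0
-40 3873 [-80.1 -77.3] -10.0 12.0
-30 3031 [-75.2 -73. ] -10.0 13.0
-20 4071 [-46.5 -38.7] 5.0 20.0
-10 5654 [-39.3 -35.1] -13.0 20.0
0 5730 [-39.7 -35.1] -14.0 20.0
10 3959 [-47.3 -39.2] 5.0 20.0
20 3072 [-75.6 -73.2] -10.0 13.0
30 3931 [-80.2 -77.4] -10.0 12.0
40 3456 [-92.8 -89.6] -7.0 12.0
50 1762 [-103.9 -101.6] -9.0 14.0
60 43 [-113.1 -112.5] 10.0 11.0
```

Emit:
move_arm(rotation=[[0, 0, 0], [0, 0, 0], [0, 0, 0], [0, 0, 0], [0, 0, 0], [0, 0, 0], [0, 0, 0]], delta_pos=[[12, -20, 0], [12, -19, 0], [0, 0, 15], [0, 0, 13], [0, 0, 8], [0, 0, 0], [0, 0, 0]], fingers=[0, 0, 0, 0, 0, 0, 0])

```text
clock: 17.53
position: [0.5511, 0.1164, 0.1207]
tcp_rot: [0.32, -3.125, -0.0]
ft_force: [-0.0, 0.1, 1.5]
finger_gap: 0.001
```

Emit:
move_arm(rotation=[[0, 0, 0], [0, 0, 0]], delta_pos=[[0, 0, 0.8], [0, 0, 0]], fingers=[0, 0])

```text
clock: 17.7
position: [0.5516, 0.1163, 0.1205]
tcp_rot: [-0.319, 3.124, 0.0]
ft_force: [0.5, 0.7, -0.5]
finger_gap: -0.002
```

Emit:
move_arm(rotation=[[0, 0, 0], [0, 0, 0]], delta_pos=[[0, 0, 0.8], [0, 0, 0]], fingers=[0, 0])

```text
clock: 17.87
position: [0.5515, 0.1162, 0.1193]
tcp_rot: [-0.319, 3.125, 0.0]
ft_force: [-0.5, 0.5, 0.2]
finger_gap: 0.001
```

Emit:
move_arm(rotation=[[0, 0, 0], [0, 0, 0]], delta_pos=[[0, 0, 0.8], [0, 0, 0]], fingers=[0, 0])

```text
clock: 18.03
position: [0.5514, 0.1161, 0.1182]
tcp_rot: [0.319, -3.125, 0.0]
ft_force: [-0.2, -0.5, -0.5]
finger_gap: -0.001
```

Emit:
move_arm(rotation=[[0, 0, 0], [0, 0, 0], [0, 0, 0]], delta_pos=[[-1.5, -1, 1.5], [0, 0, 1], [0, 0, 0]], fingers=[0, 0, 0])

```text
clock: 18.28
position: [0.553, 0.1153, 0.1155]
tcp_rot: [0.318, -3.125, 0.0]
ft_force: [0.4, 0.4, 0.2]
finger_gap: 0.005
```

Emit:
move_arm(rotation=[[0, 0, 0], [0, 0, 0]], delta_pos=[[0, 0, 0.8], [0, 0, 0]], fingers=[0, 0])

```text
clock: 18.45
position: [0.553, 0.1154, 0.1148]
tcp_rot: [0.319, -3.125, 0.0]
ft_force: [0.1, -0.3, 0.0]
finger_gap: 0.003
```

Emit:
move_arm(rotation=[[0, 0, 0], [0, 0, 0]], delta_pos=[[0, 0, 0.8], [0, 0, 0]], fingers=[0, 0])

```text
clock: 18.62
position: [0.553, 0.1154, 0.114]
tcp_rot: [0.319, -3.125, 0.0]
ft_force: [-0.6, -0.0, -0.4]
finger_gap: -0.003
```

Emit:
move_arm(rotation=[[0, 0, 0], [0, 0, 0]], delta_pos=[[0, 0, 0.8], [0, 0, 0]], fingers=[0, 0])

```text
clock: 18.78
position: [0.553, 0.1154, 0.1132]
tcp_rot: [0.319, -3.125, 0.0]
ft_force: [-0.9, 0.4, 1.2]
finger_gap: 0.002
```

Emit:
move_arm(rotation=[[0, 0, 0], [0, 0, 0]], delta_pos=[[0, 0, 0.7], [0, 0, 0]], fingers=[0, 0])

```text
clock: 18.95
position: [0.5532, 0.1154, 0.113]
tcp_rot: [-0.319, 3.125, -0.0]
ft_force: [-1.6, 0.3, 2.6]
finger_gap: -0.002
```

Emit:
move_arm(rotation=[[0, 0, 0], [0, 0, 0]], delta_pos=[[0, 0, 0.6], [0, 0, 0]], fingers=[0, 0])

```text
clock: 19.12
position: [0.5534, 0.1155, 0.1129]
tcp_rot: [-0.319, 3.124, 0.0]
ft_force: [-2.0, -0.5, 7.1]
finger_gap: -0.001
```

Emit:
move_arm(rotation=[[0, 0, 0], [0, 0, 0], [0, 0, 0], [0, 0, 0], [0, 0, 0], [0, 0, 0]], delta_pos=[[0, 0, 0.3], [2, 0, 0], [2, 0, 0], [2, 0, 0], [2, 0, 0], [0, 0, 0]], fingers=[0, 0, 0, 0, 0, 0])

```text
clock: 19.62
position: [0.546, 0.1139, 0.1129]
tcp_rot: [-0.318, 3.122, 0.0]
ft_force: [1.6, 1.1, 7.2]
finger_gap: -0.002
```

Emit:
move_arm(rotation=[[0, 0, 0], [0, 0, 0], [0, 0, 0], [0, 0, 0], [0, 0, 0]], delta_pos=[[2, 0, 0], [2, 0, 0], [2, 0, 0], [1, 0, 0], [0, 0, 0]], fingers=[0, 0, 0, 0, 0])

```text
clock: 20.03
position: [0.5392, 0.1125, 0.1129]
tcp_rot: [-0.318, 3.122, 0.0]
ft_force: [0.6, 0.6, 7.6]
finger_gap: -0.002
```

Emit:
move_arm(rotation=[[0, 0, 0], [0, 0, 0], [0, 0, 0], [0, 0, 0], [0, 0, 0], [0, 0, 0]], delta_pos=[[0, 0, -15], [0, 0, -15], [-12, 20, -14], [-12, 20, 0], [-12, 0, 0], [0, 0, 0]], fingers=[0, 0, 0, 0, 0, 0])

```text
clock: 20.53
position: [0.5665, 0.1598, 0.1557]
tcp_rot: [-0.321, 3.125, 0.0]
ft_force: [0.1, 0.5, -1.1]
finger_gap: -0.002
```

```bash
python3 -c "
from h import *
print(env.get_obs()['position'],env.get_obs()['ft_force'])
f=wcrop('w10c.png',220,410,130,230,4)
"
```

```text
[0.56651502 0.15981528 0.1556678 ] [ 0.14298615  0.52174188 -1.09290176]
```

View pics/w10c.png

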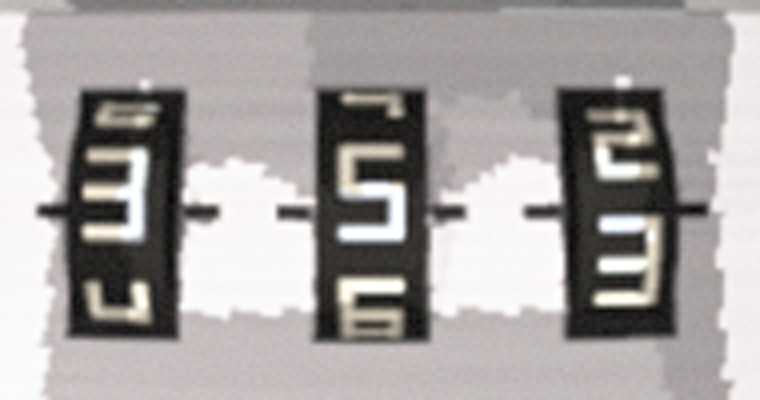

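```bash
python3 -c "
from h import *
f=grab('wrist')
print(env.get_obs()['position'])
read(f,211,[('l',147),('l',241),('l',279)],top=.1415)
read(f,211,[('m',144),('m',242),('m',279)],top=.1465)
read(f,211,[('r',106),('r',179),('r',215),('r',306)],top=.1415)
"
```

```text
[0.56522709 0.15859933 0.15523399]
corr 0.92
l 147 [26.75, 24.000000000000004, 21.25]
l 241 [-19.0, -20.5, -22.0]
l 279 [-37.25, -38.75, -40.25]
corr 0.92
m 144 [24.000000000000004, 21.25, 18.75]
m 242 [-21.25, -22.75, -24.25]
m 279 [-38.5, -40.0, -41.25]
corr 0.92
r 106 [73.75, 59.25000000000001, 51.5]
r 179 [9.5, 7.499999999999999, 5.25]
r 215 [-7.250000000000001, -9.0, -10.75]
r 306 [-52.75, -54.25, -56.0]
```

Emit:
move_arm(rotation=[[0, 0, 0], [0, 0, 0], [0, 0, 0], [0, 0, 0], [0, 0, 0], [0, 0, 0], [0, 0, 0]], delta_pos=[[12, -20, 0], [11.8, -20, 0], [0, 0, 15], [0, 0, 15], [0, 0, 8], [0, 0, 3], [0, 0, 0]], fingers=[0, 0, 0, 0, 0, 0, 0])

```text
clock: 21.22
position: [0.5499, 0.1146, 0.1143]
tcp_rot: [0.318, -3.124, 0.0]
ft_force: [-0.0, -0.2, 0.0]
finger_gap: 0.001
```

Emit:
move_arm(rotation=[[0, 0, 0], [0, 0, 0], [0, 0, 0]], delta_pos=[[0, 0, 1], [0, 0, 0.8], [0, 0, 0]], fingers=[0, 0, 0])

```text
clock: 21.47
position: [0.5505, 0.1149, 0.1134]
tcp_rot: [-0.319, 3.125, 0.0]
ft_force: [0.2, 0.6, -0.4]
finger_gap: -0.0
```

Emit:
move_arm(rotation=[[0, 0, 0], [0, 0, 0]], delta_pos=[[0, 0, 0.7], [0, 0, 0]], fingers=[0, 0])

```text
clock: 21.63
position: [0.5506, 0.1149, 0.113]
tcp_rot: [-0.319, 3.124, 0.0]
ft_force: [-2.4, -0.6, 4.3]
finger_gap: 0.005
```

Emit:
move_arm(rotation=[[0, 0, 0], [0, 0, 0], [0, 0, 0], [0, 0, 0], [0, 0, 0], [0, 0, 0], [0, 0, 0], [0, 0, 0]], delta_pos=[[0, 0, 0.6], [2, 0, 0], [2, 0, 0], [2, 0, 0], [2, 0, 0], [2, 0, 0], [0.7, 0, 0], [0, 0, 0]], fingers=[0, 0, 0, 0, 0, 0, 0, 0])

```text
clock: 22.3
position: [0.5407, 0.1128, 0.1129]
tcp_rot: [-0.318, 3.122, 0.0]
ft_force: [1.0, 0.5, 6.3]
finger_gap: -0.002
```

Emit:
move_arm(rotation=[[0, 0, 0], [0, 0, 0], [0, 0, 0], [0, 0, 0], [0, 0, 0], [0, 0, 0]], delta_pos=[[0, 0, -15], [0, 0, -15], [-12, 20, -14], [-12, 20, 0], [-12, 0, 0], [0, 0, 0]], fingers=[0, 0, 0, 0, 0, 0])

```text
clock: 22.8
position: [0.568, 0.1602, 0.1558]
tcp_rot: [-0.321, 3.124, 0.0]
ft_force: [-0.7, -0.5, -1.0]
finger_gap: 0.001
```

```bash
python3 -c "
from h import *
f=grab('wrist')
f=wcrop('w11c.png',220,410,130,230,4)
print(env.get_obs()['position'],env.get_obs()['ft_force'])
"
```

```text
[0.56674306 0.15893332 0.15530659] [-0.37839414  0.27392449 -0.41595414]
```

View pics/w11c.png

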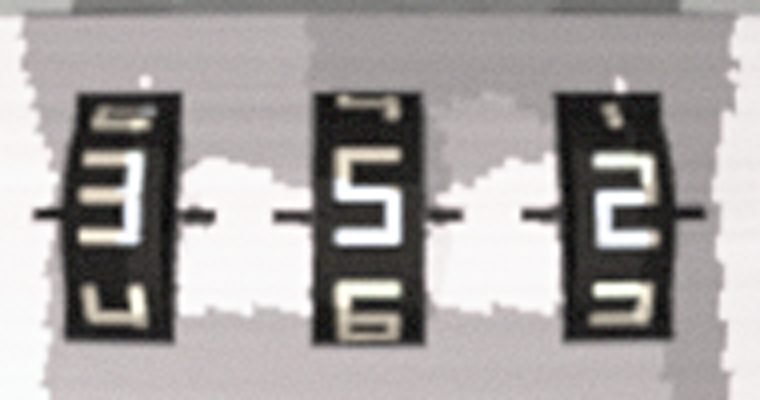

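```bash
python3 -c "
from h import *
f=wcrop('w12c.png',220,320,130,230,6)
f=wcrop('w13c.png',340,410,130,230,6)
read(f,215,[('l',149),('l',244),('l',282)],top=.1415)
read(f,215,[('m',147),('m',246),('m',281)],top=.1465)
read(f,214,[('r',152),('r',248),('r',282)],top=.1415)
for y in (-60,-68,-76,-81,-86,-92,-100,-115): 
  u,v=[int(round(x)) for x in w2px(f,cw(-.03,y/1e3,.161),True)]; print(y,u,v,dw(f,u,v) if 0<=u<640 else '')
f=grab('wrist','w14.png')
"
```

```text
corr 1.17
l 149 [28.0, 25.25, 22.5]
l 244 [-18.25, -20.0, -21.5]
l 282 [-36.5, -38.0, -39.5]
corr 1.17
m 147 [24.75, 22.0, 19.5]
m 246 [-21.0, -22.5, -24.000000000000004]
m 281 [-37.25, -38.75, -40.0]
corr 1.42
r 152 [25.5, 22.75, 20.25]
r 248 [-20.75, -22.25, -23.75]
r 282 [-37.25, -38.75, -40.0]
-60 188 186 [-24.2 -71.4 135.1]
-68 176 187 [-26.6 -74.4 147.7]
-76 164 187 [-29.8 -76.2 160.7]
-81 157 187 [-30.1 -80.7 161.5]
-86 150 187 [ -24.5 -100.4  137.6]
-92 142 187 [ -24.8 -106.9  138.2]
-100 132 187 [ -25.1 -115.2  139. ]
-115 114 188 [ -24.2 -133.5  137.4]
```

View pics/w14.png

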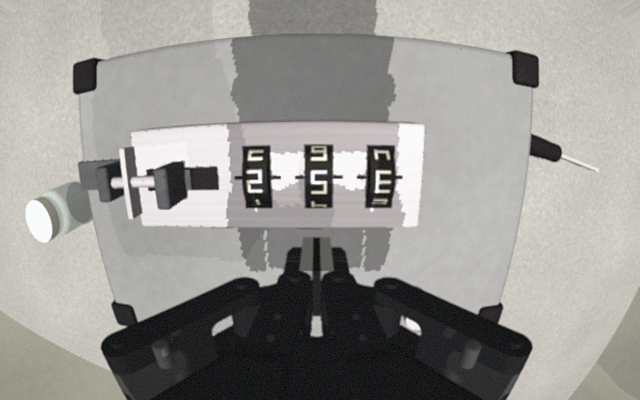

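View pics/w12c.png

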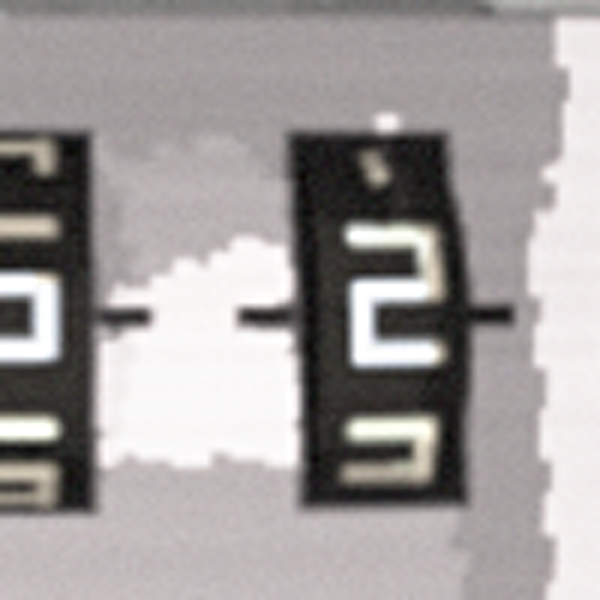

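View pics/w13c.png

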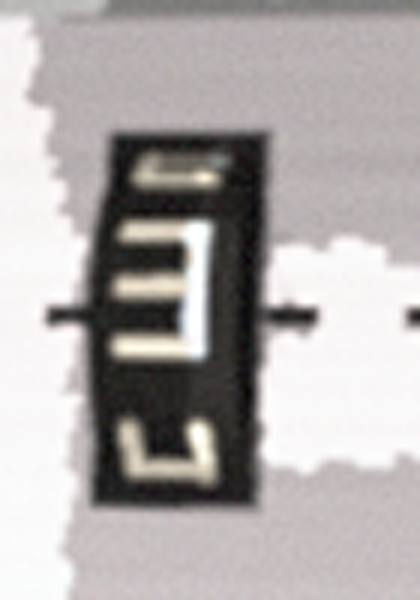

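Emit:
move_arm(rotation=[[0, 0, 0], [0, 0, 0], [0, 0, 0], [0, 0, 0], [0, 0, 0], [0, 0, 0], [0, 0, 0], [0, 0, 0]], delta_pos=[[15, -20, 0], [14.7, -30, 0], [0, -30, 0], [0, -30, 0], [0, -8.8, 0], [0, 0, 10], [0, 0, 0], [0, 0, 0]], fingers=[0, 0, 0, 0, 0, 0, 0, 0])

```text
clock: 23.72
position: [0.5612, 0.0377, 0.1448]
tcp_rot: [0.319, -3.124, -0.001]
ft_force: [0.1, -0.3, -1.0]
finger_gap: 0.001
```

```bash
python3 -c "
from h import *
p=env.get_obs()['position'];print(p,RR.T@(p[:2]-T0),env.get_obs()['ft_force'])
f=wcrop('w15c.png',230,430,150,290,3.8)
f=grab('scene');a=f['color'][130:240,305:435];cv2.imwrite('pics/s15.png',cv2.resize(a,None,fx=5.4,fy=5.4,interpolation=cv2.INTER_CUBIC))"
```

```text
[0.561231   0.03768091 0.1447767 ] [-0.03015544 -0.10284873] [ 0.07339402 -0.26059452 -0.97298157]
```

View pics/w15c.png

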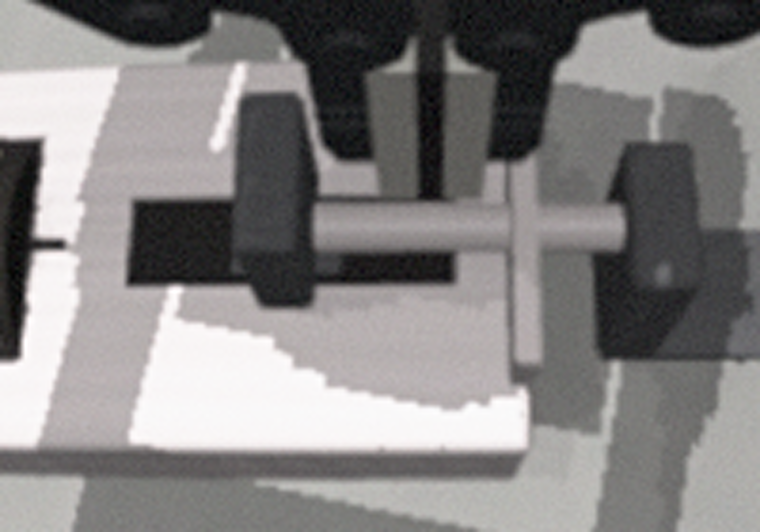

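View pics/s15.png

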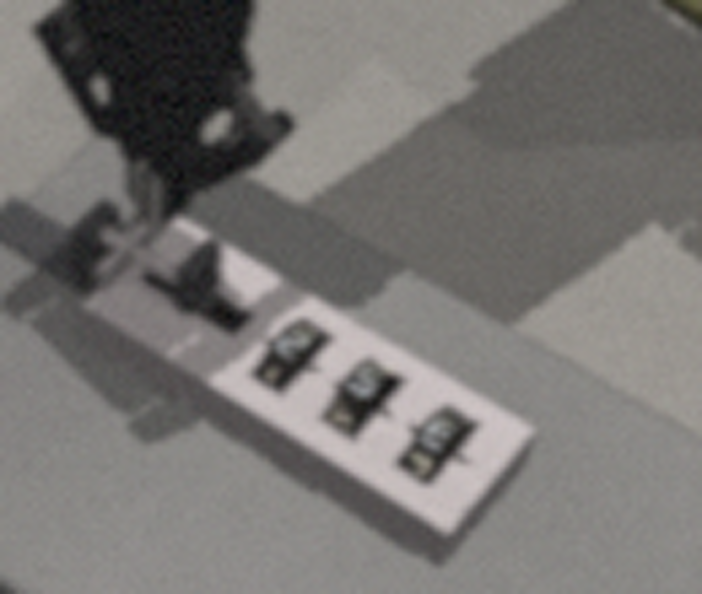

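Emit:
move_arm(rotation=[[0, 0, 0], [0, 0, 0], [0, 0, 0], [0, 0, 0]], delta_pos=[[0, 0, 7], [0, 0, 6], [0, 0, 0], [0, 0, 0]], fingers=[0, 0, 0, 0])

```text
clock: 24.15
position: [0.5616, 0.037, 0.1321]
tcp_rot: [0.319, -3.124, -0.0]
ft_force: [0.4, -0.1, 0.7]
finger_gap: -0.006
```

```bash
python3 -c "
from h import *
p=env.get_obs()['position'];print(p,RR.T@(p[:2]-T0),env.get_obs()['ft_force'])
f=wcrop('w16c.png',230,430,150,290,3.8)
# crop px -> cam: u=430-uc/3.8, v=290-vc/3.8
for uc,vc in((245,140),(275,140),(300,140),(310,150),(335,130),(345,130),(360,130),(385,150),(470,150),(520,130)):
  print(uc,vc,dw(f,int(430-uc/3.8),int(290-vc/3.8)))
"
```

```text
[0.56163135 0.0369616  0.13209202] [-0.02990857 -0.10363406] [ 0.41539806 -0.08210629  0.74861105]
245 140 [-29.9 -78.6 161.5]
275 140 [-30.3 -82.8 162.3]
300 140 [-21.4 -83.6 143.6]
310 150 [-17.2 -83.9 130.6]
335 130 [-35.8 -92.1 175.5]
345 130 [-35.9 -93.1 175.6]
360 130 [-35.5 -94.8 174.9]
385 150 [-40.  -98.3 178.9]
470 150 [ -40.1 -108.   179. ]
520 130 [ -35.9 -114.1  175.6]
```

View pics/w16c.png

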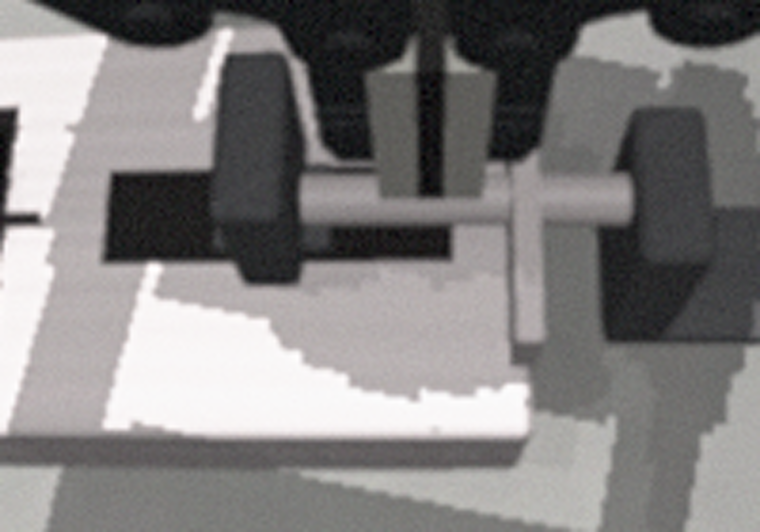

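Emit:
move_arm(rotation=[[0, 0, 0], [0, 0, 0], [0, 0, 0], [0, 0, 0], [0, 0, 0]], delta_pos=[[0, 0, 6], [0, 0, 6], [0, 0, 5], [0, 0, 0], [0, 0, 0]], fingers=[0, 0, 0, 0, 0])

```text
clock: 24.62
position: [0.5618, 0.0367, 0.1153]
tcp_rot: [0.319, -3.125, -0.0]
ft_force: [0.6, 0.8, 0.2]
finger_gap: -0.001
```

Emit:
move_arm(rotation=[[0, 0, 0], [0, 0, 0], [0, 0, 0], [0, 0, 0]], delta_pos=[[0, 2, 0], [0, 2, 0], [0, 1, 0], [0, 0, 0]], fingers=[0, 0, 0, 0])

```text
clock: 24.95
position: [0.5609, 0.042, 0.1159]
tcp_rot: [-0.319, 3.125, 0.0]
ft_force: [-0.2, 0.4, -0.3]
finger_gap: 0.002
```

```bash
python3 -c "
from h import *
p=env.get_obs()['position'];print(p,RR.T@(p[:2]-T0),env.get_obs()['ft_force'])
f=wcrop('w17c.png',230,430,150,290,3.8)
"
```

```text
[0.56092116 0.04196149 0.1158688 ] [-0.02959465 -0.09859375] [-0.19254284  0.41917515 -0.26353208]
```

View pics/w17c.png

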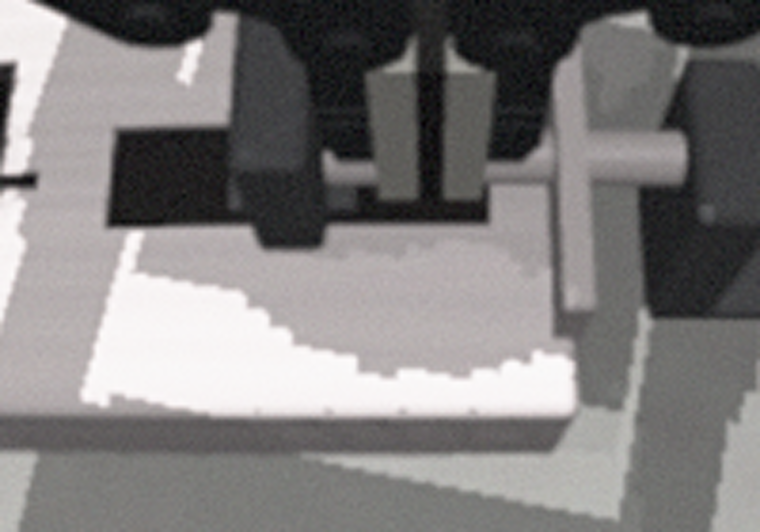

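Clear of the rod, about to touch the tab. Pushing left in small steps.

Emit:
move_arm(rotation=[[0, 0, 0], [0, 0, 0], [0, 0, 0]], delta_pos=[[0, 1, 0], [0, 1, 0], [0, 0, 0]], fingers=[0, 0, 0])

```text
clock: 25.25
position: [0.5606, 0.0434, 0.1158]
tcp_rot: [-0.319, 3.125, -0.001]
ft_force: [-0.0, -2.3, -0.1]
finger_gap: -0.0
```

Emit:
move_arm(rotation=[[0, 0, 0], [0, 0, 0], [0, 0, 0]], delta_pos=[[0, 1, 0], [0, 1, 0], [0, 0, 0]], fingers=[0, 0, 0])

```text
clock: 25.5
position: [0.5602, 0.0455, 0.1158]
tcp_rot: [-0.319, 3.125, -0.0]
ft_force: [-0.1, -3.9, 0.6]
finger_gap: -0.001
```

Emit:
move_arm(rotation=[[0, 0, 0], [0, 0, 0], [0, 0, 0]], delta_pos=[[0, 1, 0], [0, 1, 0], [0, 0, 0]], fingers=[0, 0, 0])

```text
clock: 25.75
position: [0.5597, 0.0476, 0.1158]
tcp_rot: [-0.319, 3.125, -0.0]
ft_force: [0.5, -4.9, 2.2]
finger_gap: 0.001
```

Emit:
move_arm(rotation=[[0, 0, 0], [0, 0, 0], [0, 0, 0]], delta_pos=[[0, 1, 0], [0, 1, 0], [0, 0, 0]], fingers=[0, 0, 0])

```text
clock: 26.0
position: [0.5593, 0.0495, 0.1158]
tcp_rot: [-0.319, 3.125, -0.0]
ft_force: [0.3, -4.4, 1.8]
finger_gap: 0.001
```

Emit:
move_arm(rotation=[[0, 0, 0], [0, 0, 0], [0, 0, 0]], delta_pos=[[0, 1, 0], [0, 1, 0], [0, 0, 0]], fingers=[0, 0, 0])

```text
clock: 26.25
position: [0.5589, 0.0515, 0.1157]
tcp_rot: [-0.319, 3.125, -0.0]
ft_force: [0.5, -4.4, 1.4]
finger_gap: 0.001
```

Emit:
move_arm(rotation=[[0, 0, 0], [0, 0, 0], [0, 0, 0], [0, 0, 0], [0, 0, 0]], delta_pos=[[0, 1, 0], [0, 1, 0], [0, 1, 0], [0, 1, 0], [0, 0, 0]], fingers=[0, 0, 0, 0, 0])

```text
clock: 26.67
position: [0.558, 0.0556, 0.1157]
tcp_rot: [-0.319, 3.125, 0.0]
ft_force: [0.1, -3.0, 2.5]
finger_gap: -0.0
```

Emit:
move_arm(rotation=[[0, 0, 0], [0, 0, 0], [0, 0, 0]], delta_pos=[[0, 1, 0], [0, 1, 0], [0, 0, 0]], fingers=[0, 0, 0])

```text
clock: 26.92
position: [0.5576, 0.0575, 0.1157]
tcp_rot: [0.319, -3.125, -0.0]
ft_force: [-0.9, -2.8, 2.2]
finger_gap: -0.002
```

Emit:
move_arm(rotation=[[0, 0, 0], [0, 0, 0]], delta_pos=[[0, 1, 0], [0, 0, 0]], fingers=[0, 0])

```text
clock: 27.08
position: [0.5575, 0.0584, 0.1157]
tcp_rot: [-0.319, 3.125, 0.0]
ft_force: [0.1, -3.1, 3.2]
finger_gap: 0.001
```

Emit:
move_arm(rotation=[[0, 0, 0], [0, 0, 0]], delta_pos=[[0, 0.7, 0], [0, 0, 0]], fingers=[0, 0])

```text
clock: 27.25
position: [0.5574, 0.0587, 0.1157]
tcp_rot: [-0.319, 3.125, -0.001]
ft_force: [0.2, -5.8, 2.5]
finger_gap: -0.0
```

Emit:
move_arm(rotation=[[0, 0, 0], [0, 0, 0]], delta_pos=[[0, 0.6, 0], [0, 0, 0]], fingers=[0, 0])

```text
clock: 27.42
position: [0.5574, 0.0588, 0.1158]
tcp_rot: [-0.318, 3.125, -0.002]
ft_force: [2.0, -10.5, 1.7]
finger_gap: 0.003
```

Emit:
move_arm(rotation=[[0, 0, 0], [0, 0, 0]], delta_pos=[[0, 0.4, 0], [0, 0, 0]], fingers=[0, 0])

```text
clock: 27.58
position: [0.5574, 0.0589, 0.1158]
tcp_rot: [-0.318, 3.125, -0.003]
ft_force: [1.5, -12.2, 2.3]
finger_gap: -0.0
```

Hard stop reached (12 N, position no longer moving). Backing off right, then up, to the viewing position.

Emit:
move_arm(rotation=[[0, 0, 0], [0, 0, 0], [0, 0, 0], [0, 0, 0], [0, 0, 0], [0, 0, 0], [0, 0, 0], [0, 0, 0]], delta_pos=[[0, -4, 0], [0, -5, 0], [0, 0, -15], [0, 0, -15], [0, 0, -15], [0, 0, -10], [-25, 30, 0], [0, 0, 0]], fingers=[0, 0, 0, 0, 0, 0, 0, 0])

```text
clock: 28.25
position: [0.5788, 0.0889, 0.1712]
tcp_rot: [-0.321, 3.124, 0.002]
ft_force: [-1.2, -0.3, -0.4]
finger_gap: 0.002
```

Emit:
move_arm(rotation=[[0, 0, 0], [0, 0, 0], [0, 0, 0], [0, 0, 0], [0, 0, 0]], delta_pos=[[-10, 35, 5], [0, 30, 5], [0, 6, 5], [0, 0, 0], [0, 0, 0]], fingers=[0, 0, 0, 0, 0])

```text
clock: 28.67
position: [0.5726, 0.157, 0.1553]
tcp_rot: [0.32, -3.124, 0.0]
ft_force: [-0.0, -0.9, -0.2]
finger_gap: 0.006
```

```bash
python3 -c "
from h import *
p=env.get_obs()['position'];print(p,RR.T@(p[:2]-T0),env.get_obs()['ft_force'])
f=wcrop('w20c.png',220,410,130,230,4)
f=grab('wrist','w20.png')
f=grab('top','top20.png')
"
```

```text
[0.57262109 0.15698947 0.15527962] [0.00508876 0.01170305] [-0.04746278 -0.92338988 -0.17150682]
```

View pics/w20c.png

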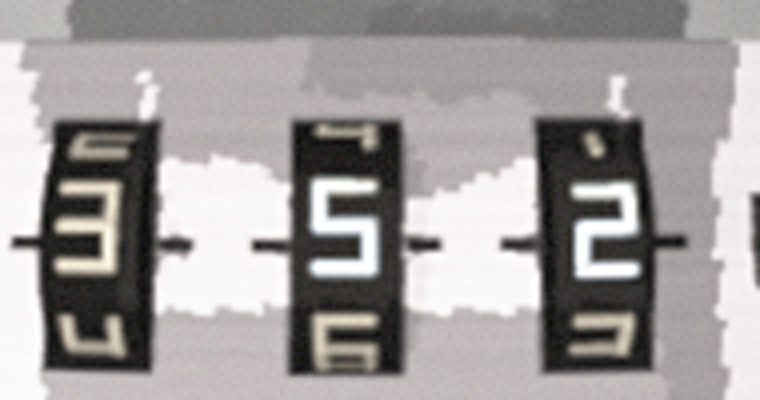

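View pics/w20.png

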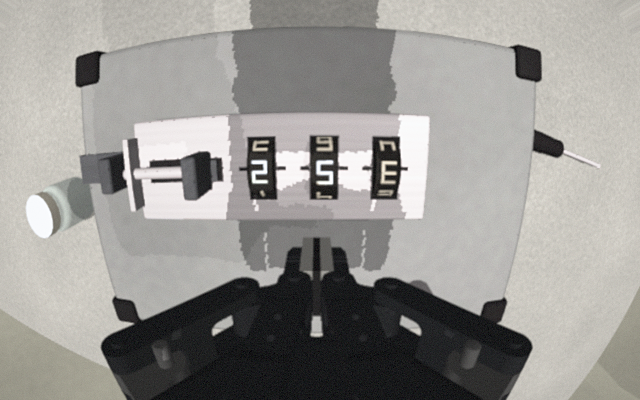

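```bash
python3 -c "
from h import *
f=grab('wrist')
for x in (-.033,-.028):
  print([(y,dw(f,*[int(round(a)) for a in w2px(f,cw(x,y/1e3,.161),True)])) for y in (-55,-57,-59,-61,-63,-65,-67,-69,-71)])
read(f,242.5,[('l',179),('l',276),('l',314)],top=.1415)
read(f,243.5,[('m',176),('m',277),('m',313)],top=.1465)
read(f,242.5,[('r',180),('r',278),('r',314)],top=.1415)
a=cv2.imread('pics/top0.png');b=cv2.imread('pics/top20.png')
cv2.imwrite('pics/cmp.png',np.hstack([a[150:300,150:420],b[150:300,150:420]])[:, :])
cv2.imwrite('pics/cmp.png',cv2.resize(cv2.imread('pics/cmp.png'),None,fx=1.48,fy=1.48))
"
```

```text
[(-55, array([-31.5, -57.9, 153. ])), (-57, array([-33. , -57.2, 161.1])), (-59, array([-33.1, -59. , 161.1])), (-61, array([-33.2, -60.7, 161.8])), (-63, array([-33.3, -62.7, 161.5])), (-65, array([-33.4, -64.5, 161.9])), (-67, array([-33.3, -66.7, 161.4])), (-69, array([-28.8, -79.1, 139.7])), (-71, array([-29.2, -80.6, 141.2]))]
[(-55, array([-26.9, -57.8, 154.2])), (-57, array([-27.6, -57.4, 160.2])), (-59, array([-27.6, -59.2, 160.4])), (-61, array([-27.7, -61.1, 160.6])), (-63, array([-28. , -62.4, 161.9])), (-65, array([-27.7, -65.2, 160.2])), (-67, array([-27.8, -66.9, 160.7])), (-69, array([-21.5, -83.2, 130.8])), (-71, array([-21.8, -85.1, 131.8]))]
corr 3.56
l 179 [26.5, 24.25, 22.0]
l 276 [-20.0, -21.25, -22.5]
l 314 [-38.75, -39.75, -41.0]
corr 3.31
m 176 [25.25, 23.0, 20.75]
m 277 [-21.0, -22.25, -23.5]
m 313 [-38.0, -39.0, -40.25]
corr 3.56
r 180 [25.75, 23.5, 21.25]
r 278 [-21.0, -22.25, -23.5]
r 314 [-38.5, -39.75, -40.75]
```

View pics/cmp.png

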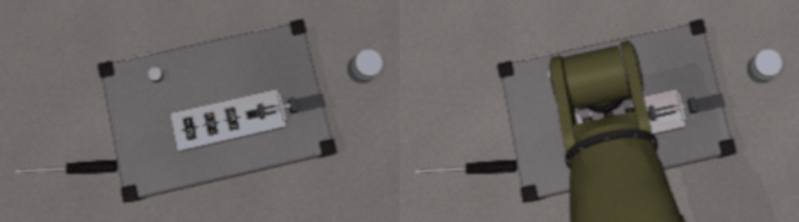

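Emit:
move_arm(rotation=[[0, 0, 0], [0, 0, 0], [0, 0, 0], [0, 0, 0], [0, 0, 0], [0, 0, 0]], delta_pos=[[0, 0, -25], [10, 0, -30], [30, 0, -20], [30, 0, 0], [30, 0, 0], [0, 0, 0]], fingers=[0, 0, 0, 0, 0, 0])

```text
clock: 29.37
position: [0.4716, 0.1358, 0.2314]
tcp_rot: [-0.318, 3.125, 0.0]
ft_force: [0.2, 0.3, -1.1]
finger_gap: 0.001
```

```bash
python3 -c "
from h import *
f=grab('scene');a=f['color'][140:330,245:515];cv2.imwrite('pics/s21.png',cv2.resize(a,None,fx=2.9,fy=2.9,interpolation=cv2.INTER_CUBIC));print(env.get_obs()['position'],env.get_obs()['ft_force'])"
```

```text
[0.47370402 0.13613802 0.23168182] [ 1.01486331 -0.46768127  0.15830806]
```

View pics/s21.png

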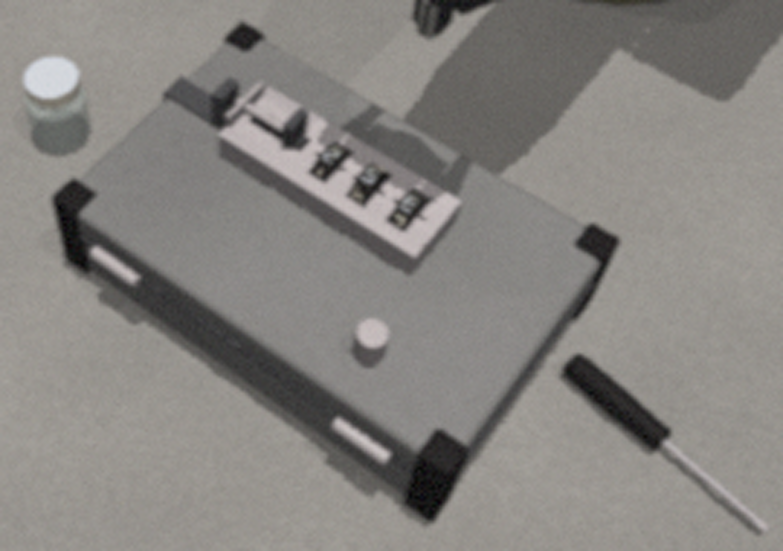

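Bolt open, code standing, socket, jar and screwdriver in place, arm clear.

```bash
python3 -c "
from h import *
print(job.finish_job())"
```

```text
the job is handed in; nothing more can be done
None
```

The case is unlocked: the wheels read 3-5-2 and the bolt is slid fully open to the left. I handed the job in at about 29 s of the 72 s allowed.

- **Wheels:** I rolled the middle, left and right wheels in that order, pressing with 7–11 N as read. After the bolt moved, the final picture put the middle and right numerals within about 1° of square and the left about 1.5° past.
- **Bolt:** I pushed the tab until it stopped moving and the force rose to about 12 N. The depth image shows its right edge moved from about y = -84 mm to -68 mm, the full 16 mm.
- **Bystanders:** the socket, jar and screwdriver look unmoved, and the arm is clear of everything.
- **Disagreement:** the closed fingertips ended about 29–33 mm short of the stated tool point. No contact came at the stated heights, so I confirmed this with the wrist and scene cameras. I then found the wheel tops by touch instead; the left and right ones sit about 5 mm lower than the middle.
- **Not fully checked:** forces were read only at the end of each move call. The highest reading was about 12 N, but I did not see brief peaks in between.

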